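Fish the die cassette out of the inclined rack well with the hook picker

TASK

Swing the retaining lever fully clear of the mouth of the leaning rack well, take the hook picker from its stand and fish the die cassette out of the well by its bail. Lower it into the tray so that it stands upright and flat on the tray's floor, without letting it fall, then hang the picker back in the fork of its stand by its collar. Lift the cassette only with the hook, never with the fingers, leave the lever open, and do not disturb the other dies on the bench.

Things in the scene. Friction and masses are not known exactly. Their poses are not given: they have to be found in the camera images.
- well_rack: Fixed grey rack well on a base plate 175x130x10 mm; origin on the table. The open-topped well leans 32 deg from vertical its mouth to the rack's -x (to the robot's right and back). In this frame its axis, floor to mouth, is u=(-0.530,0,0.848); the cross direction n=(0.848,0,0.530). Inside 74 mm along n, 56 along y, 150 deep; walls 5. A lug at each side (y 33 to 57 mm) ends 2 mm below the mouth.
- well_floor (a point): Centre of the well's inner floor, at (0.030, 0, 0.042) in the rack's frame. Its axes are those of the rack, not tilted.
- well_mouth (a point): Centre of the well's mouth, 150 mm from the floor along u, at (-0.049, 0, 0.169) in the rack's frame. Its axes are those of the rack, not tilted.
- lever_hinge (a point): Point on the lever's hinge axis in the plane of the mouth, 45 mm to +y of the mouth's centre. The hinge axis is parallel to the well axis u.
- lever_knob (a point): On the axis of the lever's upright black knob (a pin 16 mm in diameter, parallel to u, from 8 to 46 mm above the mouth's plane), 30 mm above the mouth's plane, 85 mm from the hinge axis. Its axes turn with the lever.
- lever (a joint): Steel retaining lever, bar 12 mm wide, its top 9.5 mm above the mouth's plane, hub 22 mm wide, 17 high. 0: straight across the mouth, pointing from the hinge to the rack's -y. Grows as the knob swings to the far side (+n), parallel to the mouth; at 1.57 the bar points along +n beside the mouth. Open from 1.4, stop at 1.8. Stays where left; about 0.6 N at the knob moves it. Starts at 0 to 0.3.
- cassette: Loose die cassette, about 0.3 kg: dark steel foot 68 (x) x 48 (y) x 12 mm, steel block 54x42 mm on it up to 34 mm, and on top a bail (upside-down U of 5 mm round bar in its y-z plane). Origin: centre of the underside; z towards the bail. At the start it stands on the well floor, z along u, x along n, resting against the near wall.
- bail (a point): Middle of the bail's cross bar (axis of the 5 mm bar), 66 mm above the cassette's underside. The bar runs along the cassette's y; the window below it is 31 mm wide and 29 mm high.
- picker: Loose hook picker, 0.11 kg, hanging upright in its stand. Origin on the rod's axis at the underside of the collar (28 mm disc, 5 thick). Above it a black grip 24 (x) x 16 (y) mm, z 5 to 61 mm. Below, a 6 mm rod ending in a hook: the foot (6 mm bar) runs at z=-115 to +x; its tip, axis at x=16, turns up to z=-105. Crook 10 mm wide; tip's outer side 19 mm from rod axis; underside z=-118.
- picker_grip (a point): On the rod's axis, 34 mm above the underside of the collar: where to grip, across the 16 mm (picker y).
- picker_hook (a point): On the foot's axis, midway in the crook: (8, 0, -115) mm in the picker's frame. A caught bail bar lies 5.5 mm above it.
- stand: Fixed picker stand: base plate 100x85x10 mm, a post 40 mm wide behind (x 35 to 45 mm), and at the top a level fork of two arms, 8 mm thick and 14 wide, with a 14 mm gap between them along x, open at x=-21 mm to the stand's -x (towards the robot), closed by the post at x=35. Upper side of the fork 150 mm above the table. Origin on the table below the seat.
- stand_seat (a point): Seat of the picker's collar: on the upper side of the fork, in the middle of the gap, 150 mm above the stand's origin. The picker's origin comes here; 15 mm to either side along the gap is fine. The picker may hang at any yaw; at the start its x is the stand's x within 0.15 rad.
- tray: Fixed flat aluminium tray 130 x 120 x 16 mm, walls 4 mm, open at the top. Origin on the table under its centre. Tray and stand stand one at the left and one at the right of the rack, either way round.
- tray_in (a point): Centre of the tray's inner floor; the inside is 122 (x) x 112 (y) mm.
- die_a: Bystander: loose die block, 33 x 56 x 62 mm, upright. Leave it.
- die_c: Bystander: loose die block, 33 x 56 x 57 mm, upright. Leave it.

How it is judged:
By the outcome, as a careful person would: the job done as asked, in the order asked, and still so for the second after the job is handed in, with the robot touching nothing.
It also fails if it takes over 72 s, if anything falls off the work surface, if the arm or the gripper's body presses on something with over 40 N, if the wrist force passes 120 N, or if a joint passes its speed limit or range.

ROBOT

A 6-joint arm with a two-finger parallel gripper is mounted at the origin on a cart in front of the work surface, level with it; the furniture and walls round the work are solid. World frame = base frame: x ahead of the robot, y to its left, z up, the work surface at z = 0. Lengths are in mm, angles in rad, forces in N, time in s.
With the tool pointing down it reaches from about 350 to 975 mm from the base axis. Payload 7.1 kg.
Tool frame: the origin (TCP) lies at the very end of the fingers, on their centre line; the grasp point (between the pads) lies 19 mm behind it; y points along the fingers, z is the direction in which the jaws open and shut, and the axes are right-handed (so a half turn about y gives the same grasp; the last joint's range is limited). The gripper opens to 88 mm and grips with 3 to 60 N. Pads are 20 mm wide; open, the fingers measure 115 mm over their backs; the gripper's body (75 mm by 178 mm) begins 61 mm behind the grasp point.
Start: joints at [-1.239, 0.423, 1.63, -0, 1.089, -0.019], TCP at [214.797, -586.913, 222.675] pointing down, gripper open.
Joint ranges: [-3, 3], [-0.9, 2.11], [0.09, 2.58], [-1.31, 4.45], [0.11, 2.69], [-2.54, 2.54]. Speed limits (rad/s): [2.39, 2.39, 3.01, 3.14, 3.14, 3.14].

INTERFACE

Orientations are given as a rotation vector (axis times angle).
In Python, from workcell import env gives the robot as it stands. The module is installed in compiled form; this text tells all that it offers.
- The arm moves only by the tool drive_tool, never from a script. Its argument "steps" is a list of rows, each a list of 3 entries, a list of its own where there are three numbers: the gripper command: -1 is shut, 1 is fully open, values between are in proportion, then the shift along the tool's x, y, z in cm, then the turn, a rotation vector about the tool's x, y, z in degrees. In form: [[claw, [tx, ty, tz], [ax, ay, az]], ...]. A call has 1 to 12 rows; each row is the pose to reach, as a shift and turn from the pose commanded when the call began, along the tool's axes at that moment; what a row does not reach only later rows make up. A row lasts 1/8 s, in which the tool goes at most 62.5 mm and 10.7 degrees, less where a joint would pass 70% of its speed; a pose out of reach is approached as far as the arm can. A call with a gripper value outside its range is refused whole. The fingers move at their own pace and stop on an object; the grip force is fixed at half the most. Time passes only in rows, so rows that repeat a pose let the fingers close. It gives the time, the measured TCP pose, the force and the opening at its end, in the units of the state.
- env.sense(): the state, without advancing time (a new reading comes with each control period).
- env.get_image(name): name is "side" or "top" or "wrist"; returns (picture, depth): 384x512x3 uint8, red, green, blue; 384x512 float32, mm along the optical axis (not along the pixel's ray), 0 where there is no reading.
- env.camera_model(name): a dict with "mtx" (3x3 intrinsics, pixels), "dist" ([k1, k2, p1, p2, k3] as OpenCV has them; the pictures are not rectified), "rvec" (rotation vector, rad) and "tvec" (3), from world to camera coordinates, as OpenCV has them. Camera axes: x right, y down, z forward; pixel columns grow to the right and rows downward; lengths in mm; the calibration is good to about 2 mm. A picture is of the moment at which its call begins: read the wrist's pose just before it. camera_model takes no time and is no camera call; for the wrist camera it gives the pose at the moment of the call.
- env.job_done(): hands the job in, once; it reports no verdict.
The state is a dict: "clock": time; "joint_pos": joint angles; "joint_velocities": joint speeds; "joint_efforts": joint torques, N m; "eef_pos": TCP position; "tcp_rot": TCP orientation; "ft_force": force on the tool from outside, world axes, zero at the start; "moment": the same for the moment, N m; "width": finger opening in mm.
Only numpy, scipy, OpenCV 4.12 (cv2) and the standard library are available. Lean on these libraries where they do the work, as an engineer would, in place of code of your own. Each camera call takes 0.05 s, during which the arm holds its last target. There are 200 camera calls.

## Working session

There is one attempt and no reset: what is moved stays moved. The work goes in short steps, Python scripts to look and compute and a tool call to move; the robot and the scene stay as the last step left them, time stands still between calls to the robot, and variables do not carry over. Pictures are saved under pics/ and viewed, about 8 in all and at most 12, crops included, and the job is handed in when it is done.

Besides the shell and the picture viewer there is one more tool, called in YAML: its name, and indented under it one key for each argument. drive_tool: Moves the arm, as the interface text tells. Its arguments: {"type":"object","properties":{"steps":{"type":"array"}},"required":["steps"]}

```bash
ls; mkdir -p pics
cat > h.py <<'E'
import numpy as np,cv2
from workcell import env
from scipy.spatial.transform import Rotation as R
def cloud(name):
    m=env.camera_model(name); im,d=env.get_image(name)
    K=np.array(m['mtx'],float);D=np.array(m['dist'],float)
    v,u=np.mgrid[0:384,0:512]
    p=cv2.undistortPoints(np.stack([u,v],-1).reshape(-1,1,2).astype(np.float64),K,D).reshape(384,512,2)
    c=np.dstack([p*d[...,None],d]).astype(float)
    Rm=cv2.Rodrigues(np.array(m['rvec'],float))[0]
    W=(c-np.array(m['tvec'],float).reshape(3))@Rm
    W[d==0]=np.nan
    return im,W
def save(n,im,s=1.5): cv2.imwrite(n,cv2.resize(im[...,::-1],None,fx=s,fy=s))
E
python3 - <<'E'
from h import *
s=env.sense();print(s)
for n in ['top','side']:
    im,W=cloud(n);np.savez('c_'+n,im=im,W=W)
    save(f'pics/{n}0.png',im)
    m=env.camera_model(n);Rm=cv2.Rodrigues(np.array(m['rvec'],float))[0];print(n,-Rm.T@np.array(m['tvec'],float).reshape(3),Rm[2])
E
```

```text
pics
{'clock': 0.0, 'joint_pos': array([-1.23902027e+00,  4.23837411e-01,  1.63072389e+00,  2.50507574e-06,
        1.08860602e+00, -1.90392596e-02]), 'joint_velocities': array([-0.00072688,  0.00032321, -0.00148036, -0.00102685, -0.00033487,
        0.0020008 ]), 'joint_efforts': array([ 1.86118043e-03, -5.44620788e+01, -2.73661172e+01,  6.44919556e-02,
        2.28553283e-02, -1.22410888e-04]), 'eef_pos': array([ 214.6020188 , -586.38239324,  221.89053539]), 'tcp_rot': array([-0.36014886,  2.03230676, -2.02909816]), 'ft_force': array([-0.9966545 ,  0.29995361, -0.26701692]), 'moment': array([-0.04369559, -0.04826201, -0.00816402]), 'width': 87.90041881822114}
top [ 445.88112974   -5.88301607 1025.65347005] [ 0.14110828  0.01302204 -0.98990852]
side [219.73690141 832.18139637 666.63729359] [ 0.32702974 -0.78853919 -0.52082387]
```

View pics/top0.png

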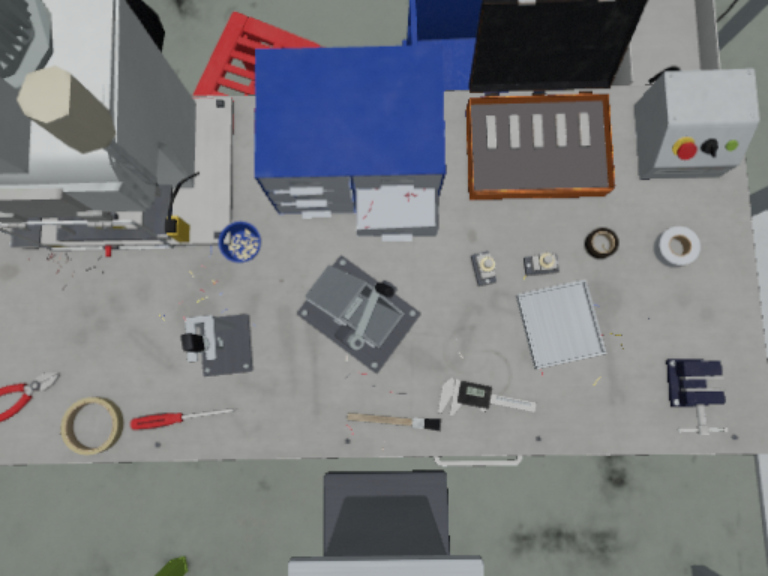

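View pics/side0.png

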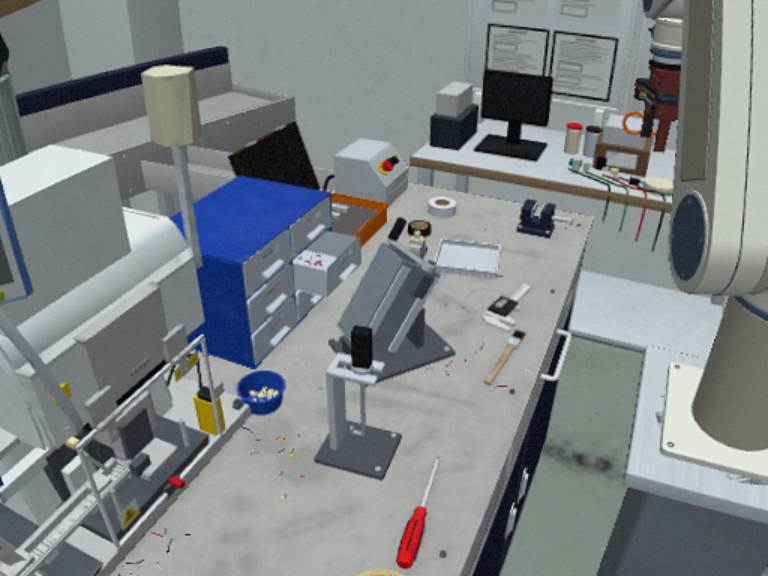

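The top view shows the stand at left (~(220,345)), the rack in the middle (base corners (342,260),(420,313),(378,370),(300,315), hub (356,342), knob (385,288)) and the tray at right (~(561,324)). The side view shows the picker hanging in the fork, with its black grip at (361,345).

```bash
cat > m.py <<'E'
from h import *
z=np.load('c_top.npz');im,W=z['im'],z['W']
def reg(x0,y0,x1,y1): # 1.5x pixel coords
    s=np.zeros((384,512),bool);s[int(y0/1.5):int(y1/1.5),int(x0/1.5):int(x1/1.5)]=1;return s
def rect(sel,zl,zh):
    k=sel&(W[...,2]>zl)&(W[...,2]<zh);n,l,st,c=cv2.connectedComponentsWithStats(k.astype(np.uint8),connectivity=8)
    k=l==1+np.argmax(st[1:,4]);P=W[k]
    r=cv2.minAreaRect(P[:,:2].astype(np.float32));return r,np.median(P[:,2]),k.sum()
np.set_printoptions(precision=1,suppress=True)
t=reg(430,330,470,360);print('table z',np.nanmedian(W[t][:,2]),np.nanstd(W[t][:,2]))
for nm,r,a,b in [('rack',(285,245,435,385),5,15),('standbase',(190,300,262,385),5,15),('tray',(505,270,615,380),9,22),('trayall',(505,270,615,380),2,22)]:
    q=rect(reg(*r),a,b);print(nm,q);print(cv2.boxPoints(q[0]))
g=im.astype(int).max(-1)<45
for nm,r,zl in [('knob',(370,275,400,305),185),('grip',(175,325,212,360),160)]:
    k=reg(*r)&g&(W[...,2]>zl);P=W[k];print(nm,len(P),P.min(0),P.max(0),np.median(P,0)); 
    tp=P[P[:,2]>P[:,2].max()-5];print(tp.mean(0),len(tp), cv2.minAreaRect(tp[:,:2].astype(np.float32)))
k=reg(170,300,230,375)&(W[...,2]>145)&(W[...,2]<154)&~g;P=W[k];print('fork',len(P),P.min(0),P.max(0));print(cv2.minAreaRect(P[:,:2].astype(np.float32)))
cv2.imwrite('pics/crop1.png',cv2.resize(np.hstack([im[165:260,190:290],im[195:260,110:175].repeat(1,0) if 0 else cv2.resize(im[195:260,110:175],(100,95))])[...,::-1],None,fx=4,fy=4,interpolation=cv2.INTER_CUBIC))
E
python3 m.py
```

```text
table z 0.5343924091668091 1.8902162433226841
rack (((555.8179931640625, 37.610328674316406), (175.03067016601562, 129.8383026123047), 52.78121566772461), np.float64(10.39102693796792), np.int64(1043))
[[451.2   7.2]
 [554.6 -71.3]
 [660.4  68. ]
 [557.1 146.6]]
standbase (((505.671875, 265.70269775390625), (100.98011779785156, 86.44314575195312), 4.331027030944824), np.float64(10.230194662472057), np.int64(914))
[[452.1 305. ]
 [458.6 218.8]
 [559.3 226.4]
 [552.8 312.6]]
tray (((532.2510375976562, -306.6842041015625), (129.6993865966797, 122.02589416503906), 11.46624755859375), np.float64(16.027667600812514), np.int64(396))
[[ 456.6 -259.8]
 [ 480.8 -379.4]
 [ 607.9 -353.6]
 [ 583.7 -234. ]]
trayall (((533.9581909179688, -306.3892822265625), (155.8373260498047, 161.27188110351562), 13.392416000366211), np.float64(5.233752750315268), np.int64(2471))
[[ 439.5 -246. ]
 [ 476.8 -402.9]
 [ 628.4 -366.8]
 [ 591.1 -209.9]]
knob 76 [556.7 -17.6 196.1] [577.2   5.4 227.5] [566.2  -7.4 218.8]
[563.4 -12.7 224.3] 14 ((564.3570556640625, -12.344223022460938), (8.123885154724121, 10.459235191345215), 1.4760087728500366)
grip 91 [487.4 257.  161.2] [510.5 271.3 213.4] [498.8 259.4 192.3]
[499.  263.3 210.4] 17 ((498.48541259765625, 264.245849609375), (22.05499267578125, 11.666914939880371), 7.401525020599365)
fork 322 [473.5 243.6 145. ] [541.9 290.9 154. ]
((508.0125427246094, 267.652099609375), (65.70035552978516, 42.423526763916016), 5.776739597320557)
```

View pics/crop1.png

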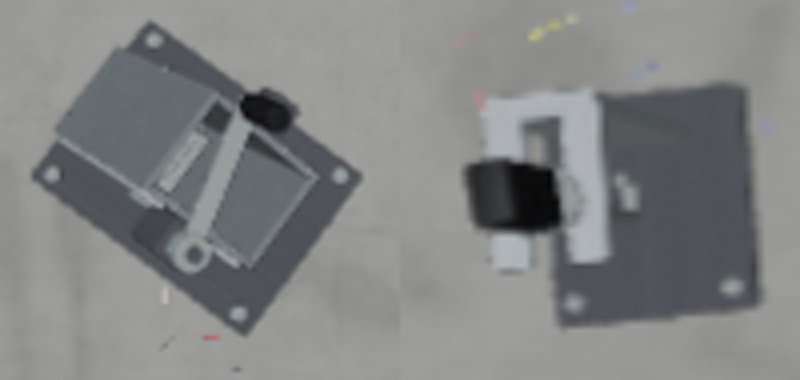

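```bash
cat > f.py <<'E'
from h import *
from scipy.optimize import least_squares
np.set_printoptions(precision=2,suppress=True)
m=env.camera_model('top');K=np.array(m['mtx']);D=np.array(m['dist'])
def proj(P): return cv2.projectPoints(np.array(P,float).reshape(-1,1,3),np.array(m['rvec'],float),np.array(m['tvec'],float),K,D)[0].reshape(-1,2)
px=lambda L:np.array(L)/4+[190,165]-.4
u=np.array([-.53,0,.848]);n=np.array([.848,0,.53]);y=np.array([0,1,0]);M=np.array([-49,0,169])
mod=np.array([M+42*n-33*y,M-42*n-33*y,M-42*n+33*y,M+42*n+33*y,M+45*y+17*u])
obs=px([(218,92),(318,178),(247,265),(150,197),(190,253)])
def f(p):
    c,s=np.cos(p[2]),np.sin(p[2]);T=np.array([[c,-s,0],[s,c,0],[0,0,1]])
    return proj(mod@T.T+[p[0],p[1],0])
r=least_squares(lambda p:(f(p)-obs).ravel(),[556,38,.92],x_scale=[10,10,.1]);print(r.x,np.degrees(r.x[2]));print(f(r.x)-obs)
p=np.array([555.8,37.6,np.radians(52.78)]);print(f(p)-obs)
W=np.load('c_top.npz')['W']
for o in obs: print(o,W[int(round(o[1])),int(round(o[0]))])
E
python3 f.py
```

```text
[564.85  49.76   0.91] 52.37764630815074
[[-0.5  -0.56]
 [ 0.57 -0.12]
 [ 0.7   1.85]
 [-2.12 -2.22]
 [ 1.4   1.08]]
[[5.17 3.41]
 [6.18 3.54]
 [6.49 5.7 ]
 [3.74 1.95]
 [7.39 5.18]]
[244.1 187.6] [580.65  18.17 191.69]
[269.1 209.1] [539.01 -35.81 149.54]
[251.35 230.85] [490.77   5.14 148.16]
[227.1  213.85] [526.56  55.93 179.06]
[237.1  227.85] [495.65  34.32 186.48]
```

```bash
cat >> h.py <<'E'
import json,os
np.set_printoptions(precision=2,suppress=True)
YR=np.radians(52.7);Or=np.array([564.9,49.6,0]);c_,s_=np.cos(YR),np.sin(YR)
X=np.array([c_,s_,0]);Y=np.array([-s_,c_,0]);Z=np.array([0,0,1.])
U=-.53*X+.848*Z;N=.848*X+.53*Z
FLOOR=Or+30*X+42*Z;MOUTH=FLOOR+150*U;H=MOUTH+45*Y
def base():
    if os.path.exists('cmd.json'): d=json.load(open('cmd.json'));return np.array(d['p']),R.from_rotvec(d['r'])
    return np.array([214.797,-586.913,222.675]),R.from_rotvec(env.sense()['tcp_rot'])
def frame(yd,zd):  # tool y (finger dir), z (jaw dir)
    yd=np.array(yd,float);yd/=np.linalg.norm(yd);zd=np.array(zd,float);zd-=yd*(zd@yd);zd/=np.linalg.norm(zd)
    return R.from_matrix(np.c_[np.cross(yd,zd),yd,zd])
def near(r,ref): # pick half-turn nearest
    r2=r*R.from_rotvec([0,np.pi,0]);return min((r,r2),key=lambda q:(ref.inv()*q).magnitude())
def plan(wps):
    """wps: (claw,pos,rot,nrows). prints calls, saves end"""
    p,r=base();rows=[]
    a,ra=p,r
    for c,b,rb,n in wps:
        d=(ra.inv()*rb).as_rotvec()
        for i in range(1,n+1): rows.append((c,a+(np.array(b)-a)*i/n,ra*R.from_rotvec(d*i/n)))
        a,ra=np.array(b,float),rb
    for k in range(0,len(rows),12):
        out=[]
        for c,q,s in rows[k:k+12]:
            t=np.round(r.inv().apply(q-p)/10,2);w=np.round(np.degrees((r.inv()*s).as_rotvec()),1)
            out.append([c,t.tolist(),w.tolist()])
        print(json.dumps(out).replace(' ',''))
        p,r=p+r.apply(t*10),r*R.from_rotvec(np.radians(w))
    json.dump(dict(p=p.tolist(),r=r.as_rotvec().tolist()),open('cmd.json','w'))
def chk():
    s=env.sense();p,r=base();q=R.from_rotvec(s['tcp_rot'])
    print('t',s['clock'],'pos',s['eef_pos'],'err',s['eef_pos']-p,'rot',np.degrees((r.inv()*q).as_rotvec()),'F',s['ft_force'],'w',s['width'],'j',s['joint_pos'])
E
cat > a.py <<'E'
from h import *
p,r=base();print(p,r.as_matrix())
print(FLOOR,MOUTH,H)
def knob(q,h): return H+h*U+85*(-np.cos(q)*Y+np.sin(q)*N)
def T(q): return np.cos(q)*N+np.sin(q)*Y
q=.32
r1=near(frame(-U,T(q)),r);print(r1.as_matrix(), (r.inv()*r1).magnitude())
plan([(-.2,knob(q,120),r1,24)])
E
python3 a.py
```

```text
[ 214.8  -586.91  222.68] [[-0.94 -0.    0.34]
 [-0.34  0.   -0.94]
 [-0.   -1.   -0.  ]]
[583.08  73.46  42.  ] [534.9   10.22 169.2 ] [499.11  37.49 169.2 ]
[[-0.92  0.32 -0.24]
 [ 0.36  0.42 -0.83]
 [-0.17 -0.85 -0.5 ]] 0.8737366816234358
[[-0.2,[-2.04,-0.26,-1.66],[-1.1,1.6,0.8]],[-0.2,[-4.09,-0.52,-3.32],[-2.1,3.2,1.7]],[-0.2,[-6.13,-0.77,-4.98],[-3.2,4.8,2.5]],[-0.2,[-8.18,-1.03,-6.65],[-4.3,6.3,3.3]],[-0.2,[-10.22,-1.29,-8.31],[-5.3,7.9,4.2]],[-0.2,[-12.26,-1.55,-9.97],[-6.4,9.5,5.0]],[-0.2,[-14.31,-1.81,-11.63],[-7.5,11.1,5.8]],[-0.2,[-16.35,-2.06,-13.29],[-8.6,12.7,6.7]],[-0.2,[-18.4,-2.32,-14.95],[-9.6,14.3,7.5]],[-0.2,[-20.44,-2.58,-16.61],[-10.7,15.8,8.4]],[-0.2,[-22.48,-2.84,-18.28],[-11.8,17.4,9.2]],[-0.2,[-24.53,-3.1,-19.94],[-12.8,19.0,10.0]]]
[[-0.2,[-1.37,0.49,-2.21],[-1.1,1.6,0.9]],[-0.2,[-2.74,0.97,-4.42],[-2.2,3.2,1.7]],[-0.2,[-4.11,1.46,-6.63],[-3.3,4.8,2.5]],[-0.2,[-5.48,1.94,-8.84],[-4.3,6.3,3.4]],[-0.2,[-6.86,2.42,-11.05],[-5.4,7.9,4.2]],[-0.2,[-8.23,2.91,-13.26],[-6.5,9.5,5.0]],[-0.2,[-9.6,3.39,-15.47],[-7.5,11.1,5.9]],[-0.2,[-10.97,3.88,-17.69],[-8.6,12.7,6.7]],[-0.2,[-12.34,4.36,-19.9],[-9.7,14.3,7.5]],[-0.2,[-13.71,4.85,-22.11],[-10.7,15.8,8.4]],[-0.2,[-15.08,5.33,-24.32],[-11.8,17.4,9.2]],[-0.2,[-16.45,5.82,-26.53],[-12.9,19.0,10.0]]]
```

drive_tool:
  steps:
    - [-0.2, [-4.09, -0.52, -3.32], [-2.1, 3.2, 1.7]]
    - [-0.2, [-8.18, -1.03, -6.65], [-4.3, 6.3, 3.3]]
    - [-0.2, [-12.26, -1.55, -9.97], [-6.4, 9.5, 5.0]]
    - [-0.2, [-16.35, -2.06, -13.29], [-8.6, 12.7, 6.7]]
    - [-0.2, [-20.44, -2.58, -16.61], [-10.7, 15.8, 8.4]]
    - [-0.2, [-24.53, -3.1, -19.94], [-12.8, 19.0, 10.0]]
    - [-0.2, [-24.53, -3.1, -19.94], [-12.8, 19.0, 10.0]]

```text
clock: 0.98
eef_pos: [377.2, -313.1, 253.7]
tcp_rot: [0.12, 2.396, -1.859]
ft_force: [0.0, -0.5, 0.2]
width: 35.3
```

drive_tool:
  steps:
    - [-0.2, [-2.74, 0.97, -4.42], [-2.2, 3.2, 1.7]]
    - [-0.2, [-5.48, 1.94, -8.84], [-4.3, 6.3, 3.4]]
    - [-0.2, [-8.23, 2.91, -13.26], [-6.5, 9.5, 5.0]]
    - [-0.2, [-10.97, 3.88, -17.69], [-8.6, 12.7, 6.7]]
    - [-0.2, [-13.71, 4.85, -22.11], [-10.7, 15.8, 8.4]]
    - [-0.2, [-16.45, 5.82, -26.53], [-12.9, 19.0, 10.0]]
    - [-0.2, [-16.45, 5.82, -26.53], [-12.9, 19.0, 10.0]]

```text
clock: 1.85
eef_pos: [538.7, -42.5, 284.3]
tcp_rot: [-0.625, -2.615, 1.547]
ft_force: [0.3, 0.4, -0.4]
width: 34.8
```

```bash
cat > b.py <<'E'
from h import *
chk()
im,W=cloud('wrist');np.savez('c_w1',im=im,W=W);save('pics/w1.png',im)
k=(im.max(-1)<45)&(W[...,2]>185)&(W[...,2]<245)&(abs(W[...,0]-563)<35)&(abs(W[...,1]+10)<35)
P=W[k];print(len(P),P.mean(0))
h=(P-MOUTH)@U;a=(P-H)@-Y;b=(P-H)@N;print('h',h.min(),h.max(),'along -y',np.percentile(a,[3,50,97]),'n',np.percentile(b,[3,50,97]))
vu=np.argwhere(k);print(vu.min(0),vu.max(0))
E
python3 b.py
```

```text
t 1.85 pos [538.73 -42.51 284.29] err [ 0.28  1.44 -0.79] rot [ 0.05 -0.18 -0.04] F [ 0.32  0.41 -0.42] w 34.80352086512506 j [-0.4   0.18  1.94  0.66  0.98  1.13]
297 [566.22 -12.64 213.37]
h 10.08985830023696 47.650047499405794 along -y [76.03 84.69 88.15] n [17.69 24.2  30.07]
[183 250] [206 264]
```

```bash
cat > a.py <<'E'
from h import *
p,r=base()
def knob(q,h): return H+h*U+85*(-np.cos(q)*Y+np.sin(q)*N)
def T(q): return np.cos(q)*N+np.sin(q)*Y
rr=r;w=[(-.2,knob(.3,18),near(frame(-U,T(.3)),r),6)]
for q in np.linspace(.3,1.76,7)[1:]:
    rr=near(frame(-U,T(q)),rr);w.append((-.2,knob(q,18),rr,3))
w.append((-.2,w[-1][1],rr,1))
plan(w)
E
python3 a.py
```

```text
[[-0.2,[-0.0,1.7,0.03],[0.0,0.2,0.0]],[-0.2,[-0.0,3.4,0.06],[0.0,0.4,0.0]],[-0.2,[-0.0,5.1,0.08],[0.0,0.6,0.0]],[-0.2,[-0.01,6.8,0.11],[0.0,0.8,0.0]],[-0.2,[-0.01,8.5,0.14],[0.0,1.0,0.0]],[-0.2,[-0.01,10.2,0.17],[0.0,1.2,0.0]],[-0.2,[0.06,10.2,-0.52],[0.0,-3.5,0.0]],[-0.2,[0.13,10.2,-1.2],[0.0,-8.1,0.0]],[-0.2,[0.2,10.2,-1.88],[0.0,-12.8,0.0]],[-0.2,[0.43,10.2,-2.53],[0.0,-17.4,0.0]],[-0.2,[0.66,10.2,-3.18],[0.0,-22.1,0.0]],[-0.2,[0.9,10.2,-3.83],[0.0,-26.7,0.0]]]
[[-0.2,[0.08,-0.0,-0.68],[0.0,-4.7,0.0]],[-0.2,[0.17,-0.0,-1.36],[0.0,-9.3,0.0]],[-0.2,[0.25,-0.0,-2.04],[0.0,-14.0,0.0]],[-0.2,[0.5,-0.0,-2.69],[0.0,-18.6,0.0]],[-0.2,[0.74,-0.0,-3.33],[0.0,-23.3,0.0]],[-0.2,[0.99,0.0,-3.97],[0.0,-27.9,0.0]],[-0.2,[1.38,0.0,-4.53],[0.0,-32.6,0.0]],[-0.2,[1.77,0.0,-5.1],[0.0,-37.2,0.0]],[-0.2,[2.17,0.0,-5.66],[0.0,-41.9,0.0]],[-0.2,[2.69,0.0,-6.11],[0.0,-46.5,0.0]],[-0.2,[3.2,0.0,-6.57],[0.0,-51.1,0.0]],[-0.2,[3.72,0.0,-7.02],[0.0,-55.8,0.0]]]
[[-0.2,[0.0,0.0,-0.0],[0.0,0.0,-0.0]]]
```

drive_tool:
  steps:
    - [-0.2, [0, 1.7, 0.03], [0, 0.2, 0]]
    - [-0.2, [0, 3.4, 0.06], [0, 0.4, 0]]
    - [-0.2, [0, 5.1, 0.08], [0, 0.6, 0]]
    - [-0.2, [-0.01, 6.8, 0.11], [0, 0.8, 0]]
    - [-0.2, [-0.01, 8.5, 0.14], [0, 1.0, 0]]
    - [-0.2, [-0.01, 10.2, 0.17], [0, 1.2, 0]]
    - [-0.2, [0.06, 10.2, -0.52], [0, -3.5, 0]]
    - [-0.2, [0.13, 10.2, -1.2], [0, -8.1, 0]]
    - [-0.2, [0.2, 10.2, -1.88], [0, -12.8, 0]]
    - [-0.2, [0.43, 10.2, -2.53], [0, -17.4, 0]]
    - [-0.2, [0.66, 10.2, -3.18], [0, -22.1, 0]]
    - [-0.2, [0.9, 10.2, -3.83], [0, -26.7, 0]]

```text
clock: 3.4
eef_pos: [572.1, 34.6, 215.2]
tcp_rot: [0.23, 2.335, -1.507]
ft_force: [-0.2, -0.2, -1.3]
width: 35.0
```

drive_tool:
  steps:
    - [-0.2, [0.08, 0, -0.68], [0, -4.7, 0]]
    - [-0.2, [0.17, 0, -1.36], [0, -9.3, 0]]
    - [-0.2, [0.25, 0, -2.04], [0, -14.0, 0]]
    - [-0.2, [0.5, 0, -2.69], [0, -18.6, 0]]
    - [-0.2, [0.74, 0, -3.33], [0, -23.3, 0]]
    - [-0.2, [0.99, 0, -3.97], [0, -27.9, 0]]
    - [-0.2, [1.38, 0, -4.53], [0, -32.6, 0]]
    - [-0.2, [1.77, 0, -5.1], [0, -37.2, 0]]
    - [-0.2, [2.17, 0, -5.66], [0, -41.9, 0]]
    - [-0.2, [2.69, 0, -6.11], [0, -46.5, 0]]
    - [-0.2, [3.2, 0, -6.57], [0, -51.1, 0]]
    - [-0.2, [3.72, 0, -7.02], [0, -55.8, 0]]

```text
clock: 4.9
eef_pos: [523.6, 96.2, 227.7]
tcp_rot: [-0.42, 1.536, -1.208]
ft_force: [1.2, -0.2, 0.6]
width: 34.9
```

drive_tool:
  steps:
    - [-0.2, [0, 0, 0], [0, 0, 0]]

```text
clock: 5.03
eef_pos: [523.3, 96.4, 227.7]
tcp_rot: [-0.419, 1.539, -1.208]
ft_force: [-0.4, -0.3, 1.3]
width: 35.0
```

```bash
cat > a.py <<'E'
from h import *
chk()
for n in ['wrist','top']:
    im,W=cloud(n)
    k=(im.max(-1)<45)&((W-MOUTH)@U>12)&((W-MOUTH)@U<46)
    A=(W-H)@-Y;B=(W-H)@N;k&=(A>-60)&(A<110)&(B>-30)&(B<120);P=W[k];print(n,len(P));
    if len(P): print(np.percentile(A[k],[5,50,95]),np.percentile(B[k],[5,50,95]))
    save(f'pics/{n}2.png',im)
# retract along U, then over picker
p,r=base()
S=np.array([496.3,266.3,150]);ys=np.radians(4.8)
r2=near(frame(-Z,[-np.sin(ys),np.cos(ys),0]),r);print((r.inv()*r2).magnitude(), r2.as_matrix())
plan([(-.2,p+60*U,r,3),(0,p+60*U+[0,0,60],r,2),(0,S+[0,0,34-19+120],r2,7),(0,S+[0,0,34-19+120],r2,1)])
E
python3 a.py
```

```text
t 5.025 pos [523.29  96.35 227.66] err [-0.22  0.46 -1.08] rot [ 0.02 -0.01 -0.05] F [-0.41 -0.29  1.26] w 35.005028295357114 j [-0.11  0.19  2.09  0.77  0.71 -0.21]
wrist 1329
[-35.26  -9.34   0.23] [79.32 89.02 93.1 ]
top 59
[-33.84  -7.74  -0.21] [86.21 91.54 93.83]
1.1556875396351662 [[-1.    0.    0.08]
 [-0.08  0.   -1.  ]
 [ 0.   -1.    0.  ]]
[[-0.2,[-0.0,-2.0,-0.0],[0.0,0.0,0.0]],[-0.2,[-0.0,-4.0,-0.0],[0.0,0.0,0.0]],[-0.2,[-0.0,-6.0,-0.0],[0.0,0.0,0.0]],[0,[-1.56,-8.54,0.29],[0.0,0.0,0.0]],[0,[-3.12,-11.09,0.59],[0.0,0.0,0.0]],[0,[-4.85,-9.28,-0.89],[1.5,8.2,-4.5]],[0,[-6.57,-7.48,-2.38],[3.0,16.3,-9.0]],[0,[-8.3,-5.67,-3.87],[4.6,24.5,-13.6]],[0,[-10.02,-3.87,-5.35],[6.1,32.7,-18.1]],[0,[-11.75,-2.06,-6.84],[7.6,40.8,-22.6]],[0,[-13.47,-0.26,-8.32],[9.1,49.0,-27.1]],[0,[-15.2,1.55,-9.81],[10.7,57.2,-31.7]]]
[[0,[-0.0,0.0,0.01],[-0.0,-0.0,0.0]]]
```

drive_tool:
  steps:
    - [-0.2, [0, -2.0, 0], [0, 0, 0]]
    - [-0.2, [0, -4.0, 0], [0, 0, 0]]
    - [-0.2, [0, -6.0, 0], [0, 0, 0]]
    - [0, [-1.56, -8.54, 0.29], [0, 0, 0]]
    - [0, [-3.12, -11.09, 0.59], [0, 0, 0]]
    - [0, [-4.85, -9.28, -0.89], [1.5, 8.2, -4.5]]
    - [0, [-6.57, -7.48, -2.38], [3.0, 16.3, -9.0]]
    - [0, [-8.3, -5.67, -3.87], [4.6, 24.5, -13.6]]
    - [0, [-10.02, -3.87, -5.35], [6.1, 32.7, -18.1]]
    - [0, [-11.75, -2.06, -6.84], [7.6, 40.8, -22.6]]
    - [0, [-13.47, -0.26, -8.32], [9.1, 49.0, -27.1]]
    - [0, [-15.2, 1.55, -9.81], [10.7, 57.2, -31.7]]

```text
clock: 6.62
eef_pos: [496.1, 267.9, 283.9]
tcp_rot: [-0.133, 2.126, -2.085]
ft_force: [0.6, 0.2, 0.7]
width: 43.9
```

drive_tool:
  steps:
    - [0, [0, 0, 0.01], [0, 0, 0]]
    - [0, [0, 0, 0.01], [0, 0, 0]]

```text
clock: 6.88
eef_pos: [496.1, 266.1, 283.6]
tcp_rot: [-0.139, 2.122, -2.079]
ft_force: [0.8, 0.3, 0.2]
width: 43.5
```

```bash
cat > a.py <<'E'
from h import *
chk()
im,W=cloud('wrist');np.savez('c_w3',im=im,W=W);save('pics/w3.png',im,1.2)
im2,W2=cloud('top');np.savez('c_t3',im=im2,W=W2)
a=cv2.resize(im2[165:265,160:290],None,fx=4,fy=4,interpolation=cv2.INTER_CUBIC)
b=cv2.resize(im,(533,400));cv2.imwrite('pics/c3.png',cv2.resize(np.vstack([np.pad(b,((0,0),(0,0),(0,0)))[:, :520],a]),None,fx=.75,fy=.75)[...,::-1])
for nm,zl,zh in [('griptop',205,218),('fork',145,154)]:
    for q in (W,W2):
        D=q-[497,266,0];k=(abs(D[...,0])<60)&(abs(D[...,1])<35)&(q[...,2]>zl)&(q[...,2]<zh);P=q[k]
        if len(P)>5: print(nm,len(P),np.median(P[:,2]),cv2.minAreaRect(P[:,:2].astype(np.float32)))
E
python3 a.py
```

```text
t 6.875 pos [496.11 266.08 283.61] err [-0.19 -0.18 -1.39] rot [-1.09 -5.81  3.08] F [0.8  0.28 0.2 ] w 43.48677487768363 j [ 0.47  0.24  1.75 -0.    1.1   1.86]
griptop 413 209.94174898716255 ((498.55322265625, 265.98846435546875), (23.108964920043945, 15.068260192871094), 10.779923439025879)
fork 1327 149.26200693613194 ((506.9673767089844, 266.6433410644531), (65.61506652832031, 42.06913375854492), 5.1829729080200195)
fork 38 149.59093362644322 ((478.5893859863281, 263.118408203125), (37.11063003540039, 6.629970550537109), 89.2456283569336)
```

View pics/c3.png

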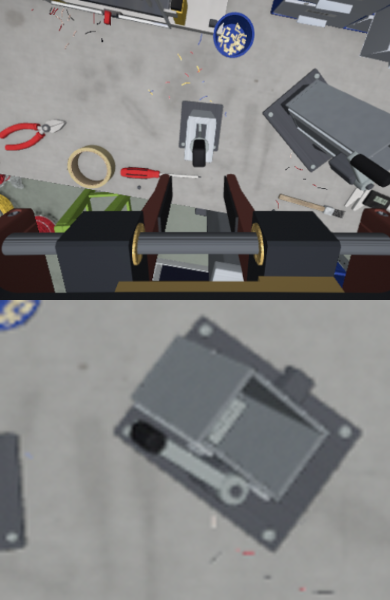

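The lever lies open beside the mouth. The grip top is seen at (498.5, 266), yaw 10.8°. The last turn fell about 6° short, so I'm re-basing the commanded rotation.

```bash
cat > a.py <<'E'
from h import *
p,r=base();r=R.from_rotvec(env.sense()['tcp_rot']);json.dump(dict(p=p.tolist(),r=r.as_rotvec().tolist()),open('cmd.json','w'))
yp=np.radians(10.8)
r2=near(frame(-Z,[-np.sin(yp),np.cos(yp),0]),r)
G=np.array([498.5,266.0,166])
plan([(0,G+[0,0,60],r2,3),(0,G,r2,4),(-1,G,r2,5)])
E
python3 a.py
```

```text
[[0,[0.04,1.97,0.05],[0.3,-0.1,-1.1]],[0,[0.08,3.93,0.11],[0.6,-0.2,-2.1]],[0,[0.11,5.9,0.16],[0.9,-0.3,-3.2]],[0,[0.2,7.4,0.18],[0.9,-0.3,-3.2]],[0,[0.28,8.9,0.21],[0.9,-0.3,-3.2]],[0,[0.36,10.39,0.23],[0.9,-0.3,-3.2]],[0,[0.44,11.89,0.25],[0.9,-0.3,-3.2]],[-1,[0.44,11.89,0.25],[0.9,-0.3,-3.2]],[-1,[0.44,11.89,0.25],[0.9,-0.3,-3.2]],[-1,[0.44,11.89,0.25],[0.9,-0.3,-3.2]],[-1,[0.44,11.89,0.25],[0.9,-0.3,-3.2]],[-1,[0.44,11.89,0.25],[0.9,-0.3,-3.2]]]
```

drive_tool:
  steps:
    - [0, [0.04, 1.97, 0.05], [0.3, -0.1, -1.1]]
    - [0, [0.08, 3.93, 0.11], [0.6, -0.2, -2.1]]
    - [0, [0.11, 5.9, 0.16], [0.9, -0.3, -3.2]]
    - [0, [0.2, 7.4, 0.18], [0.9, -0.3, -3.2]]
    - [0, [0.28, 8.9, 0.21], [0.9, -0.3, -3.2]]
    - [0, [0.36, 10.39, 0.23], [0.9, -0.3, -3.2]]
    - [0, [0.44, 11.89, 0.25], [0.9, -0.3, -3.2]]
    - [-1, [0.44, 11.89, 0.25], [0.9, -0.3, -3.2]]
    - [-1, [0.44, 11.89, 0.25], [0.9, -0.3, -3.2]]
    - [-1, [0.44, 11.89, 0.25], [0.9, -0.3, -3.2]]
    - [-1, [0.44, 11.89, 0.25], [0.9, -0.3, -3.2]]
    - [-1, [0.44, 11.89, 0.25], [0.9, -0.3, -3.2]]

```text
clock: 8.48
eef_pos: [498.9, 266.3, 165.7]
tcp_rot: [-0.2, 2.123, -2.122]
ft_force: [-0.3, -0.7, 3.0]
width: 16.0
```

```bash
cat > a.py <<'E'
from h import *
chk()
p,r=base()
d=np.array([np.cos(np.radians(5.2)),np.sin(np.radians(5.2)),0])
A=p+[0,0,8];B=A-70*d
plan([(-1,A,r,2),(-1,B,r,5),(-1,B,r,2)])
E
python3 a.py
```

```text
t 8.475 pos [498.85 266.33 165.71] err [ 0.32  0.28 -0.3 ] rot [-0.01 -0.    0.05] F [-0.34 -0.75  3.05] w 16.003948574977596 j [0.47 0.41 1.81 0.   0.93 1.85]
[[-1,[0.0,-0.4,0.0],[0.0,0.0,0.0]],[-1,[0.0,-0.8,0.0],[0.0,0.0,0.0]],[-1,[1.39,-0.8,-0.14],[0.0,0.0,0.0]],[-1,[2.79,-0.8,-0.27],[0.0,0.0,0.0]],[-1,[4.18,-0.8,-0.41],[0.0,0.0,0.0]],[-1,[5.57,-0.8,-0.54],[0.0,0.0,0.0]],[-1,[6.97,-0.79,-0.68],[0.0,0.0,0.0]],[-1,[6.97,-0.79,-0.68],[0.0,0.0,0.0]],[-1,[6.97,-0.79,-0.68],[0.0,0.0,0.0]]]
```

drive_tool:
  steps:
    - [-1, [0, -0.4, 0], [0, 0, 0]]
    - [-1, [0, -0.8, 0], [0, 0, 0]]
    - [-1, [1.39, -0.8, -0.14], [0, 0, 0]]
    - [-1, [2.79, -0.8, -0.27], [0, 0, 0]]
    - [-1, [4.18, -0.8, -0.41], [0, 0, 0]]
    - [-1, [5.57, -0.8, -0.54], [0, 0, 0]]
    - [-1, [6.97, -0.79, -0.68], [0, 0, 0]]
    - [-1, [6.97, -0.79, -0.68], [0, 0, 0]]
    - [-1, [6.97, -0.79, -0.68], [0, 0, 0]]

```text
clock: 9.6
eef_pos: [429.1, 260.0, 173.3]
tcp_rot: [-0.201, 2.123, -2.123]
ft_force: [0.6, 0.3, -0.6]
width: 16.0
```

```bash
cat > a.py <<'E'
from h import *
chk()
s=env.sense();p=s['eef_pos'];r=R.from_rotvec(s['tcp_rot']);M=r.as_matrix()
px=-M[:,0];pz=-M[:,1];print('picker x',px)
O=p-15*pz
pts=np.array([O-115*pz, O-115*pz+16*px, O-105*pz+16*px, O, O+61*pz,O-60*pz])
m=env.camera_model('side');im,W=cloud('side')
q=cv2.projectPoints(pts.reshape(-1,1,3),np.array(m['rvec'],float),np.array(m['tvec'],float),np.array(m['mtx']),np.array(m['dist']))[0].reshape(-1,2);print(q)
x0,y0=(q.min(0)-25).astype(int);x1,y1=(q.max(0)+25).astype(int)
y0=max(y0,0);f=6 if (y1-y0)*6<700 else 4
c=cv2.resize(im[y0:y1,x0:x1],None,fx=f,fy=f,interpolation=cv2.INTER_CUBIC)
for a in q: cv2.drawMarker(c,tuple(int(v) for v in (a+.5-[x0,y0])*f),(255,0,0),cv2.MARKER_CROSS,9,1)
cv2.imwrite('pics/hook.png',c[...,::-1]);print(c.shape)
E
python3 a.py
```

```text
t 9.6 pos [429.13 259.98 173.31] err [ 0.33  0.28 -0.66] rot [-0.   -0.01  0.03] F [ 0.63  0.33 -0.59] w 15.992567594237707 j [0.52 0.31 1.94 0.   0.89 1.9 ]
picker x [ 0.98  0.19 -0.  ]
[[274.21 293.44]
 [266.35 292.11]
 [266.45 288.54]
 [276.18 249.03]
 [277.34 222.28]
 [275.12 273.12]]
(484, 244, 3)
```

View pics/hook.png

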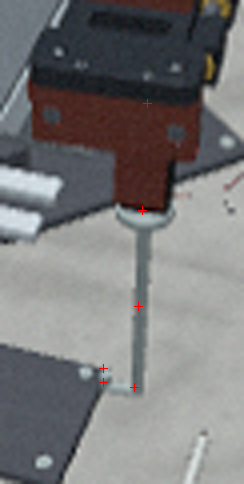

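Run:
```python
from h import *
z=np.load('c_w1.npz');im,W=z['im'],z['W']
u=(W-FLOOR)@U;n=(W-FLOOR)@N;y=(W-FLOOR)@Y
ins=(abs(n)<42)&(abs(y)<32)&(u<120)&(u>-10)
print('inside pts',ins.sum())
for lo,hi in [(58,75),(28,40),(8,16),(-6,6)]:
    k=ins&(u>lo)&(u<hi)
    if k.sum(): print(lo,hi,k.sum(),np.median(u[k]),'n',np.percentile(n[k],[2,50,98]),'y',np.percentile(y[k],[2,50,98]))
# rim
k=(abs(u-150)<3)&(abs(n)<50)&(abs(y)<42);print('rim',k.sum(),np.median(u[k]),'n',np.percentile(n[k],[1,99]),'y',np.percentile(y[k],[1,99]))
# per-edge
for nm,a,b,s in [('n+',n,y,1),('n-',n,y,-1),('y-',y,n,-1),('y+',y,n,1)]:
    kk=k&(s*a>20)&(abs(b)<20)
    if kk.sum()>5: print(nm,kk.sum(),np.percentile(a[kk],[2,50,98]))
cv2.imwrite('pics/w1.png',cv2.resize(im[...,::-1],None,fx=1.5,fy=1.5))
```

```text
inside pts 2355
58 75 337 67.24716404644485 n [-39.12  -8.6   40.8 ] y [-31.96  21.9   29.79]
28 40 289 33.40565932309219 n [-38.51 -16.16  40.7 ] y [-31.93  17.57  29.52]
8 16 99 12.615272851351028 n [-39.56  12.17  40.63] y [-31.96 -31.38  29.47]
-6 6 77 -0.10070282403275156 n [-40.25  -0.47  39.8 ] y [-31.98 -31.7   29.28]
rim 859 148.9327626019236 n [-42.15  40.96] y [-41.06  40.14]
n+ 152 [36.1  38.55 41.  ]
n- 84 [-42.52 -40.17 -37.74]
y- 203 [-41.48 -31.27 -27.07]
y+ 125 [28.84 31.68 41.19]
```

View pics/w1.png

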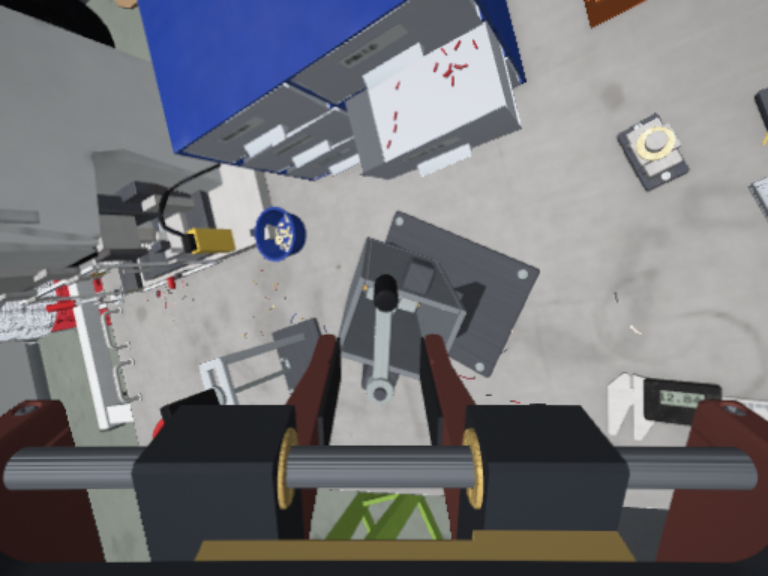

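```bash
cat >> h.py <<'E'
def tcp(u,n,y=0.2,tilt=0.): # picker origin at well coords
    return FLOOR+u*U+n*N+y*Y+15.7*U
E
cat > a.py <<'E'
from h import *
p,r=base()
rt=near(frame(-U,Y),r);print(np.degrees((r.inv()*rt).magnitude()),rt.as_matrix()[:,0],-N)
A=p+[0,0,157]
plan([(-1,A,r,4),(-1,tcp(370,-29.5),rt,16),(-1,tcp(370,-29.5),rt,4)])
E
python3 a.py
```

```text
52.33083114170137 [-0.51 -0.67 -0.53] [-0.51 -0.67 -0.53]
[[-1,[0.0,-3.92,0.0],[0.0,0.0,0.0]],[-1,[0.01,-7.85,0.0],[0.0,0.0,0.0]],[-1,[0.01,-11.77,0.0],[0.0,0.0,0.0]],[-1,[0.01,-15.7,0.0],[0.0,0.0,0.0]],[-1,[0.35,-15.84,2.28],[-0.7,-2.6,1.9]],[-1,[0.69,-15.98,4.56],[-1.5,-5.1,3.8]],[-1,[1.03,-16.12,6.84],[-2.2,-7.7,5.7]],[-1,[1.36,-16.26,9.12],[-2.9,-10.2,7.6]],[-1,[1.7,-16.4,11.4],[-3.7,-12.8,9.6]],[-1,[2.04,-16.54,13.69],[-4.4,-15.3,11.5]],[-1,[2.38,-16.68,15.97],[-5.1,-17.9,13.4]],[-1,[2.72,-16.82,18.25],[-5.8,-20.4,15.3]]]
[[-1,[1.02,-0.55,2.0],[-0.8,-2.6,1.9]],[-1,[2.04,-1.09,4.0],[-1.5,-5.1,3.8]],[-1,[3.06,-1.64,6.0],[-2.2,-7.7,5.7]],[-1,[4.08,-2.18,8.0],[-3.0,-10.2,7.7]],[-1,[5.1,-2.73,10.0],[-3.7,-12.8,9.6]],[-1,[6.12,-3.27,12.0],[-4.4,-15.3,11.5]],[-1,[7.14,-3.82,14.0],[-5.2,-17.9,13.4]],[-1,[8.16,-4.36,16.0],[-5.9,-20.4,15.3]],[-1,[8.16,-4.36,16.0],[-5.9,-20.4,15.3]],[-1,[8.16,-4.36,16.0],[-5.9,-20.4,15.3]],[-1,[8.16,-4.36,16.0],[-5.9,-20.4,15.3]],[-1,[8.16,-4.36,16.0],[-5.9,-20.4,15.3]]]
```

drive_tool:
  steps:
    - [-1, [0, -3.92, 0], [0, 0, 0]]
    - [-1, [0.01, -7.85, 0], [0, 0, 0]]
    - [-1, [0.01, -11.77, 0], [0, 0, 0]]
    - [-1, [0.01, -15.7, 0], [0, 0, 0]]
    - [-1, [0.35, -15.84, 2.28], [-0.7, -2.6, 1.9]]
    - [-1, [0.69, -15.98, 4.56], [-1.5, -5.1, 3.8]]
    - [-1, [1.03, -16.12, 6.84], [-2.2, -7.7, 5.7]]
    - [-1, [1.36, -16.26, 9.12], [-2.9, -10.2, 7.6]]
    - [-1, [1.7, -16.4, 11.4], [-3.7, -12.8, 9.6]]
    - [-1, [2.04, -16.54, 13.69], [-4.4, -15.3, 11.5]]
    - [-1, [2.38, -16.68, 15.97], [-5.1, -17.9, 13.4]]
    - [-1, [2.72, -16.82, 18.25], [-5.8, -20.4, 15.3]]

```text
clock: 11.15
eef_pos: [436.6, 74.6, 341.6]
tcp_rot: [-0.267, 1.926, -1.689]
ft_force: [0.1, -0.4, -1.4]
width: 15.7
```

drive_tool:
  steps:
    - [-1, [1.02, -0.55, 2.0], [-0.8, -2.6, 1.9]]
    - [-1, [2.04, -1.09, 4.0], [-1.5, -5.1, 3.8]]
    - [-1, [3.06, -1.64, 6.0], [-2.2, -7.7, 5.7]]
    - [-1, [4.08, -2.18, 8.0], [-3.0, -10.2, 7.7]]
    - [-1, [5.1, -2.73, 10.0], [-3.7, -12.8, 9.6]]
    - [-1, [6.12, -3.27, 12.0], [-4.4, -15.3, 11.5]]
    - [-1, [7.14, -3.82, 14.0], [-5.2, -17.9, 13.4]]
    - [-1, [8.16, -4.36, 16.0], [-5.9, -20.4, 15.3]]
    - [-1, [8.16, -4.36, 16.0], [-5.9, -20.4, 15.3]]
    - [-1, [8.16, -4.36, 16.0], [-5.9, -20.4, 15.3]]

```text
clock: 12.4
eef_pos: [443.9, -108.7, 352.4]
tcp_rot: [-0.311, 1.701, -1.278]
ft_force: [-1.0, -1.1, -0.6]
width: 16.0
```

```bash
cat > a.py <<'E'
from h import *
chk()
# where do rod and bail lie? wrist view
im,W=cloud('wrist');np.savez('c_w4',im=im,W=W)
u=(W-FLOOR)@U;n=(W-FLOOR)@N;y=(W-FLOOR)@Y
k=(abs(y)<12)&(n>-60)&(n<20)&(u>245)&(u<350);print('rod',k.sum())
if k.sum():
  for lo in range(245,350,20):
    q=k&(u>=lo)&(u<lo+20);
    if q.sum()>3: print(lo,q.sum(),np.percentile(n[q],[5,50,95]),np.percentile(y[q],[5,50,95]))
k=(abs(y)<24)&(abs(n)<33)&(u>58)&(u<72);print('bail',k.sum())
if k.sum(): print(np.median(u[k]),np.percentile(n[k],[5,50,95]),np.percentile(y[k],[5,50,95]))
k=(abs(u-149)<3)&(abs(n)<46)&(abs(y)<40)
for nm,a,b,s in [('n+',n,y,1),('n-',n,y,-1),('y-',y,n,-1),('y+',y,n,1)]:
    kk=k&(s*a>20)&(abs(b)<20)
    if kk.sum()>5: print(nm,kk.sum(),np.percentile(a[kk],[2,50,98]),np.median(u[kk]))
save('pics/w4.png',im)
plan([(-1,tcp(215,-29.5),base()[1],9),(-1,tcp(215,-29.5),base()[1],3)])
E
python3 a.py
```

```text
t 12.4 pos [ 443.85 -108.74  352.44] err [-0.06  0.23 -0.97] rot [-0.01  0.07 -0.05] F [-0.95 -1.1  -0.6 ] w 15.985542141224288 j [-0.63  0.01  1.97  0.6   1.23 -0.21]
rod 263
245 101 [-30.03 -22.06 -12.94] [-2.31  1.03  3.27]
265 32 [-30.2  -29.07 -28.35] [-2.16  0.5   3.14]
285 39 [-29.82 -28.78 -28.32] [-1.94  0.05  2.98]
305 42 [-29.78 -28.84 -28.15] [-1.77  0.53  2.81]
325 49 [-30.72 -28.83 -28.16] [-1.6   0.95  3.47]
bail 54
66.65011985843397 [-5.21 -3.34 -1.81] [-17.09   1.23  19.59]
n+ 112 [36.15 38.3  40.34] 148.97064903681513
n- 87 [-42.41 -39.33 -37.68] 148.86674935787016
y- 153 [-39.85 -31.07 -27.65] 148.71513198858375
y+ 138 [28.74 31.82 38.98] 148.77032369208666
[[-1,[-0.0,1.72,-0.0],[0.0,0.0,0.0]],[-1,[-0.0,3.44,-0.0],[0.0,0.0,0.0]],[-1,[-0.0,5.17,-0.0],[0.0,0.0,0.0]],[-1,[-0.0,6.89,-0.0],[0.0,0.0,0.0]],[-1,[-0.0,8.61,-0.0],[0.0,0.0,0.0]],[-1,[-0.0,10.33,-0.0],[0.0,0.0,0.0]],[-1,[-0.0,12.05,-0.0],[0.0,0.0,0.0]],[-1,[-0.0,13.78,-0.0],[0.0,0.0,0.0]],[-1,[-0.0,15.5,-0.0],[0.0,0.0,0.0]],[-1,[-0.0,15.5,-0.0],[0.0,0.0,0.0]],[-1,[-0.0,15.5,-0.0],[0.0,0.0,0.0]],[-1,[-0.0,15.5,-0.0],[0.0,0.0,0.0]]]
```

View pics/w4.png

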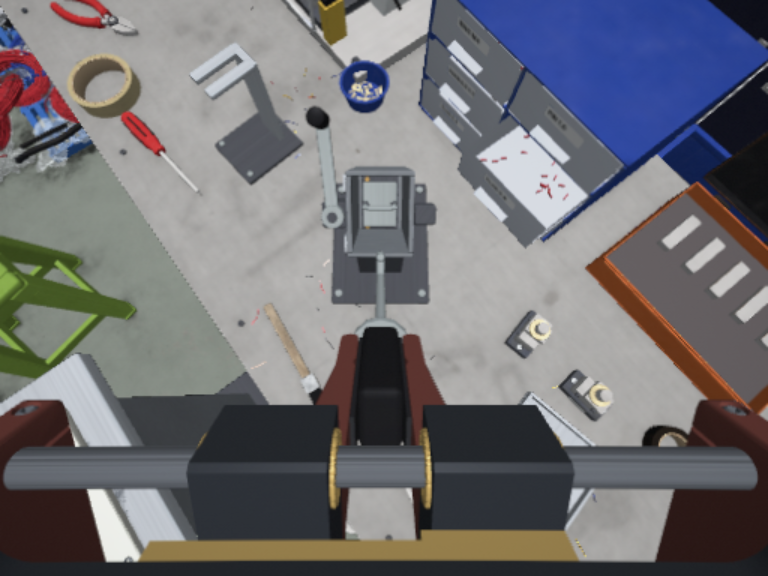

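Wrist view: lever clear at left (knob (317,118)), bail visible in the well at about (379,212), rod on the near side of it; the numbers match the model (bail n≈-3.3, y≈+1; rod n≈-30).

drive_tool:
  steps:
    - [-1, [0, 1.72, 0], [0, 0, 0]]
    - [-1, [0, 3.44, 0], [0, 0, 0]]
    - [-1, [0, 5.17, 0], [0, 0, 0]]
    - [-1, [0, 6.89, 0], [0, 0, 0]]
    - [-1, [0, 8.61, 0], [0, 0, 0]]
    - [-1, [0, 10.33, 0], [0, 0, 0]]
    - [-1, [0, 12.05, 0], [0, 0, 0]]
    - [-1, [0, 13.78, 0], [0, 0, 0]]
    - [-1, [0, 15.5, 0], [0, 0, 0]]
    - [-1, [0, 15.5, 0], [0, 0, 0]]

```text
clock: 13.7
eef_pos: [493.2, -42.3, 220.3]
tcp_rot: [-0.313, 1.702, -1.275]
ft_force: [-0.3, 0.4, -1.4]
width: 16.3
```

```bash
cat > a.py <<'E'
from h import *
chk();r=base()[1]
plan([(-1,tcp(159,-29.5,.8),r,5),(-1,tcp(159,-29.5,.8),r,1),(-1,tcp(159,-11.5,.8),r,4),(-1,tcp(159,-11.5,.8),r,2)])
E
python3 a.py
```

```text
t 13.7 pos [493.18 -42.29 220.28] err [-0.48  1.32 -1.68] rot [-0.15 -0.02 -0.05] F [-0.28  0.37 -1.43] w 16.342922099233903 j [-0.44  0.21  2.08  0.74  0.87 -0.29]
[[-1,[-0.0,1.12,-0.01],[0.0,0.0,0.0]],[-1,[-0.0,2.24,-0.02],[0.0,0.0,0.0]],[-1,[-0.0,3.36,-0.04],[0.0,0.0,0.0]],[-1,[-0.0,4.48,-0.05],[0.0,0.0,0.0]],[-1,[-0.0,5.6,-0.06],[0.0,0.0,0.0]],[-1,[-0.0,5.6,-0.06],[0.0,0.0,0.0]],[-1,[-0.45,5.6,-0.06],[0.0,0.0,0.0]],[-1,[-0.9,5.6,-0.06],[0.0,0.0,0.0]],[-1,[-1.35,5.6,-0.06],[0.0,0.0,0.0]],[-1,[-1.8,5.6,-0.06],[0.0,0.0,0.0]],[-1,[-1.8,5.6,-0.06],[0.0,0.0,0.0]],[-1,[-1.8,5.6,-0.06],[0.0,0.0,0.0]]]
```

drive_tool:
  steps:
    - [-1, [0, 1.12, -0.01], [0, 0, 0]]
    - [-1, [0, 2.24, -0.02], [0, 0, 0]]
    - [-1, [0, 3.36, -0.04], [0, 0, 0]]
    - [-1, [0, 4.48, -0.05], [0, 0, 0]]
    - [-1, [0, 5.6, -0.06], [0, 0, 0]]
    - [-1, [0, 5.6, -0.06], [0, 0, 0]]
    - [-1, [-0.45, 5.6, -0.06], [0, 0, 0]]
    - [-1, [-0.9, 5.6, -0.06], [0, 0, 0]]
    - [-1, [-1.35, 5.6, -0.06], [0, 0, 0]]
    - [-1, [-1.8, 5.6, -0.06], [0, 0, 0]]
    - [-1, [-1.8, 5.6, -0.06], [0, 0, 0]]
    - [-1, [-1.8, 5.6, -0.06], [0, 0, 0]]

```text
clock: 15.2
eef_pos: [520.3, -7.4, 183.1]
tcp_rot: [-0.311, 1.7, -1.277]
ft_force: [0.8, 0.9, -1.0]
width: 15.9
```

```bash
cat > a.py <<'E'
from h import *
chk();r=base()[1]
im,W=cloud('wrist');u=(W-FLOOR)@U;n=(W-FLOOR)@N;y=(W-FLOOR)@Y
for lo in range(60,170,15):
    q=(u>=lo)&(u<lo+15)&(abs(y)<24)&(abs(n)<34)
    if q.sum()>3: print(lo,q.sum(),np.percentile(n[q],[5,50,95]),np.percentile(y[q],[5,50,95]))
plan([(-1,tcp(200,-11.5,.8),r,8),(-1,tcp(200,-11.5,.8),r,1)])
E
python3 a.py
```

```text
t 15.2 pos [520.29  -7.39 183.13] err [-0.12  0.1  -0.88] rot [-0.01 -0.01 -0.02] F [ 0.84  0.94 -1.02] w 15.898132207614918 j [-0.34  0.3   2.08  0.82  0.76 -0.31]
60 209 [-11.06  -3.28  -1.37] [-15.71   1.61  18.39]
75 27 [-11.87 -10.89 -10.3 ] [-1.37  1.59  3.57]
90 32 [-11.65 -10.83 -10.3 ] [-1.24  0.66  3.44]
105 38 [-11.68 -10.86 -10.21] [-1.11  1.13  3.36]
120 32 [-12.86 -10.82 -10.16] [-0.97  1.55  4.06]
150 204 [-7.39 -2.1   0.37] [-8.99  1.18 11.35]
165 325 [-3.26 -1.54 -1.  ] [-12.69   1.5   15.35]
[[-1,[-0.0,-0.51,-0.0],[0.0,0.0,0.0]],[-1,[-0.0,-1.03,-0.0],[0.0,0.0,0.0]],[-1,[-0.0,-1.54,-0.0],[0.0,0.0,0.0]],[-1,[-0.0,-2.05,-0.0],[0.0,0.0,0.0]],[-1,[-0.0,-2.56,-0.0],[0.0,0.0,0.0]],[-1,[-0.0,-3.08,-0.0],[0.0,0.0,0.0]],[-1,[-0.0,-3.59,-0.0],[0.0,0.0,0.0]],[-1,[-0.0,-4.1,-0.0],[0.0,0.0,0.0]],[-1,[-0.0,-4.1,-0.0],[0.0,0.0,0.0]]]
```

Rod at n≈-12, bar at -3.3: the bar sits over the crook. Lifting.

drive_tool:
  steps:
    - [-1, [0, -0.51, 0], [0, 0, 0]]
    - [-1, [0, -1.03, 0], [0, 0, 0]]
    - [-1, [0, -1.54, 0], [0, 0, 0]]
    - [-1, [0, -2.05, 0], [0, 0, 0]]
    - [-1, [0, -2.56, 0], [0, 0, 0]]
    - [-1, [0, -3.08, 0], [0, 0, 0]]
    - [-1, [0, -3.59, 0], [0, 0, 0]]
    - [-1, [0, -4.1, 0], [0, 0, 0]]
    - [-1, [0, -4.1, 0], [0, 0, 0]]

```text
clock: 16.38
eef_pos: [507.4, -25.0, 218.4]
tcp_rot: [-0.31, 1.699, -1.277]
ft_force: [0.6, 1.5, -1.3]
width: 15.9
```

```bash
cat > a.py <<'E'
from h import *
chk();r=base()[1]
im,W=cloud('wrist');u=(W-FLOOR)@U;n=(W-FLOOR)@N;y=(W-FLOOR)@Y
q=(u>40)&(u<110)&(abs(y)<24)&(n>-9)&(n<30)
print(q.sum(),'u',np.percentile(u[q],[5,25,50,75,95]))
for lo in range(40,160,10):
    q=(u>=lo)&(u<lo+10)&(abs(y)<24)&(abs(n)<34)
    if q.sum()>3: print(lo,q.sum(),np.percentile(n[q],[5,50,95]),np.percentile(y[q],[5,50,95]))
E
python3 a.py
```

```text
t 16.375 pos [507.44 -24.95 218.4 ] err [ 0.19 -0.18 -0.39] rot [ 0.04 -0.01 -0.  ] F [ 0.58  1.52 -1.26] w 15.883238381513353 j [-0.39  0.23  2.07  0.76  0.84 -0.26]
1078 u [56.21 57.01 57.65 61.19 91.9 ]
40 11 [-20.99 -15.15  14.78] [-21.5  -20.83 -20.22]
50 1116 [-26.82   3.45  20.46] [-17.73   2.36  20.1 ]
60 73 [-6.56 -1.55  0.77] [-20.35  15.47  22.69]
70 17 [-2.13 -1.34 -0.88] [-18.33 -14.7   20.54]
80 92 [-11.1   -3.24   3.82] [-17.7    1.15  20.1 ]
90 148 [-10.34  -2.46   4.41] [-11.93   1.15  13.85]
100 17 [-12.15 -10.54 -10.19] [-2.04  0.11  3.25]
110 19 [-11.85 -10.74 -10.1 ] [-1.91  1.14  3.19]
120 18 [-11.56 -10.55 -10.08] [-1.81  0.66  3.1 ]
130 19 [-11.64 -10.64 -10.16] [-1.72  0.2   3.03]
140 24 [-11.74 -10.53 -10.03] [-1.62  0.68  2.96]
150 22 [-11.25 -10.67  -9.96] [-1.5   1.13  2.9 ]
```

```bash
cat >> h.py <<'E'
def pk(B,yaw,tilt,ref,bx=7.):
    """TCP pose with bar point B in crook; picker x yaw (rad); tilt: lean of picker top toward -px (rad)"""
    h=np.array([np.cos(yaw),np.sin(yaw),0]);pz=np.cos(tilt)*Z-np.sin(tilt)*h;px=np.cos(tilt)*h+np.sin(tilt)*Z
    rr=frame(-pz,np.cross(pz,px));rr=min((rr,rr*R.from_rotvec([0,np.pi,0])),key=lambda q:np.linalg.norm(q.as_matrix()[:,0]+px))
    return B-bx*px+(109.5+15.7)*pz, rr
def wb(u,n,y=.8): return FLOOR+u*U+n*N+y*Y
E
cat > a.py <<'E'
from h import *
p,r=base();T=np.radians(32)
w=[]
for u,n,t,k in [(90.5,-4.5,32,1),(125,-4.5,32,6),(150,9,32,5),(172,22,26,5),(205,23,13,6),(240,23,0,7),(240,23,0,2)]:
    P,rr=pk(wb(u,n),YR,np.radians(t),r);w.append((-1,P,rr,k))
plan(w)
E
python3 a.py
```

```text
[[-1,[-0.01,-0.0,-0.0],[0.0,-0.0,-0.0]],[-1,[-0.01,-0.58,-0.0],[0.0,-0.0,-0.0]],[-1,[-0.01,-1.15,-0.0],[0.0,-0.0,-0.0]],[-1,[-0.01,-1.73,-0.0],[0.0,-0.0,-0.0]],[-1,[-0.01,-2.3,-0.0],[0.0,-0.0,-0.0]],[-1,[-0.01,-2.88,-0.0],[0.0,-0.0,-0.0]],[-1,[-0.01,-3.45,-0.0],[0.0,-0.0,-0.0]],[-1,[-0.27,-3.95,-0.0],[0.0,-0.0,-0.0]],[-1,[-0.54,-4.45,-0.0],[0.0,-0.0,-0.0]],[-1,[-0.81,-4.95,-0.0],[0.0,-0.0,-0.0]],[-1,[-1.08,-5.45,-0.0],[0.0,-0.0,-0.0]],[-1,[-1.35,-5.95,-0.0],[0.0,-0.0,-0.0]]]
[[-1,[-0.53,-0.44,-0.0],[0.0,-0.0,-1.2]],[-1,[-1.05,-0.88,-0.0],[0.0,-0.0,-2.4]],[-1,[-1.57,-1.32,-0.0],[0.0,-0.0,-3.6]],[-1,[-2.09,-1.77,-0.0],[0.0,-0.0,-4.8]],[-1,[-2.62,-2.21,-0.0],[0.0,-0.0,-6.0]],[-1,[-3.1,-2.68,-0.0],[0.0,-0.0,-8.2]],[-1,[-3.58,-3.15,-0.0],[0.0,-0.0,-10.3]],[-1,[-4.07,-3.63,-0.0],[0.0,-0.0,-12.5]],[-1,[-4.55,-4.1,-0.0],[0.0,-0.0,-14.7]],[-1,[-5.04,-4.57,-0.0],[0.0,-0.0,-16.8]],[-1,[-5.52,-5.05,-0.0],[0.0,-0.0,-19.0]],[-1,[-5.89,-5.39,-0.0],[0.0,-0.0,-20.9]]]
[[-1,[-0.23,-0.46,-0.0],[0.0,-0.0,-1.8]],[-1,[-0.46,-0.92,-0.0],[0.0,-0.0,-3.7]],[-1,[-0.68,-1.38,-0.0],[0.0,-0.0,-5.5]],[-1,[-0.91,-1.83,-0.01],[0.0,-0.0,-7.4]],[-1,[-1.14,-2.29,-0.01],[0.0,-0.0,-9.2]],[-1,[-1.36,-2.75,-0.01],[0.0,-0.0,-11.1]],[-1,[-1.36,-2.75,-0.01],[0.0,-0.0,-11.1]],[-1,[-1.36,-2.75,-0.01],[0.0,-0.0,-11.1]]]
```

drive_tool:
  steps:
    - [-1, [-0.01, 0, 0], [0, 0, 0]]
    - [-1, [-0.01, -0.58, 0], [0, 0, 0]]
    - [-1, [-0.01, -1.15, 0], [0, 0, 0]]
    - [-1, [-0.01, -1.73, 0], [0, 0, 0]]
    - [-1, [-0.01, -2.3, 0], [0, 0, 0]]
    - [-1, [-0.01, -2.88, 0], [0, 0, 0]]
    - [-1, [-0.01, -3.45, 0], [0, 0, 0]]
    - [-1, [-0.27, -3.95, 0], [0, 0, 0]]
    - [-1, [-0.54, -4.45, 0], [0, 0, 0]]
    - [-1, [-0.81, -4.95, 0], [0, 0, 0]]
    - [-1, [-1.08, -5.45, 0], [0, 0, 0]]
    - [-1, [-1.35, -5.95, 0], [0, 0, 0]]

```text
clock: 17.92
eef_pos: [495.0, -40.7, 275.9]
tcp_rot: [-0.311, 1.7, -1.277]
ft_force: [0.4, 0.5, -3.3]
width: 15.8
```

```bash
cat > a.py <<'E'
from h import *
s=env.sense();print(s['clock'],s['eef_pos'],s['ft_force'],s['moment'],s['width'])
im,W=cloud('wrist');u=(W-FLOOR)@U;n=(W-FLOOR)@N;y=(W-FLOOR)@Y
for lo in range(80,200,10):
    q=(u>=lo)&(u<lo+10)&(abs(y)<24)&(abs(n)<36)
    if q.sum()>3: print(lo,q.sum(),np.percentile(n[q],[5,50,95]),np.percentile(y[q],[5,50,95]))
E
python3 a.py
```

```text
17.925 [495.04 -40.65 275.91] [ 0.4   0.54 -3.3 ] [-0.51  0.35 -0.03] 15.84332910409959
80 31 [21.07 25.54 25.68] [-22.93  -2.22  23.61]
90 69 [-15.54   9.31  25.92] [-23.01  -6.05  23.77]
100 133 [-35.37 -31.91  16.87] [-21.87  -6.28  23.78]
110 789 [-7.22 15.32 27.17] [-17.8    0.41  19.78]
120 395 [-22.63 -14.5    4.97] [-18.03  -3.29  19.87]
140 131 [ 2.76 10.58 17.41] [-16.25   1.57  20.43]
150 126 [ 2.4  11.02 17.41] [-10.38   0.5   13.29]
160 16 [1.42 2.94 3.16] [-1.6   1.03  3.62]
170 17 [1.59 2.71 3.27] [-1.52  1.53  3.57]
180 18 [1.65 2.68 3.19] [-1.43  1.04  3.5 ]
190 18 [1.72 2.79 3.42] [-1.33  0.58  3.42]
```

drive_tool:
  steps:
    - [-1, [-0.53, -0.44, 0], [0, 0, -1.2]]
    - [-1, [-1.05, -0.88, 0], [0, 0, -2.4]]
    - [-1, [-1.57, -1.32, 0], [0, 0, -3.6]]
    - [-1, [-2.09, -1.77, 0], [0, 0, -4.8]]
    - [-1, [-2.62, -2.21, 0], [0, 0, -6.0]]
    - [-1, [-3.1, -2.68, 0], [0, 0, -8.2]]
    - [-1, [-3.58, -3.15, 0], [0, 0, -10.3]]
    - [-1, [-4.07, -3.63, 0], [0, 0, -12.5]]
    - [-1, [-4.55, -4.1, 0], [0, 0, -14.7]]
    - [-1, [-5.04, -4.57, 0], [0, 0, -16.8]]
    - [-1, [-5.52, -5.05, 0], [0, 0, -19.0]]
    - [-1, [-5.89, -5.39, 0], [0, 0, -20.9]]

```text
clock: 19.48
eef_pos: [507.9, -23.5, 352.7]
tcp_rot: [-0.645, 1.694, -1.538]
ft_force: [-1.0, 0.3, -3.4]
width: 16.0
```

drive_tool:
  steps:
    - [-1, [-0.23, -0.46, 0], [0, 0, -1.8]]
    - [-1, [-0.46, -0.92, 0], [0, 0, -3.7]]
    - [-1, [-0.68, -1.38, 0], [0, 0, -5.5]]
    - [-1, [-0.91, -1.83, -0.01], [0, 0, -7.4]]
    - [-1, [-1.14, -2.29, -0.01], [0, 0, -9.2]]
    - [-1, [-1.36, -2.75, -0.01], [0, 0, -11.1]]
    - [-1, [-1.36, -2.75, -0.01], [0, 0, -11.1]]
    - [-1, [-1.36, -2.75, -0.01], [0, 0, -11.1]]

```text
clock: 20.48
eef_pos: [512.7, -17.1, 381.8]
tcp_rot: [-0.828, 1.671, -1.67]
ft_force: [-0.1, -0.2, -3.2]
width: 16.2
```

```bash
cat > a.py <<'E'
from h import *
chk()
im,W=cloud('wrist');B=wb(240,23);D=W-B
X1=D@X;Y1=D@Y
q=(abs(X1)<45)&(abs(Y1)<30)&(D[...,2]>-80)&(D[...,2]<60)
for lo in range(-80,60,10):
    k=q&(D[...,2]>=lo)&(D[...,2]<lo+10)
    if k.sum()>3: print(lo,k.sum(),np.percentile(X1[k],[5,50,95]),np.percentile(Y1[k],[5,50,95]))
ims,_=cloud('side');a=cv2.resize(ims[90:290,190:350],None,fx=3,fy=3)
cv2.imwrite('pics/s5.png',a[...,::-1])
# transport
p,r=base();yaw=YR
Tc=np.array([532.3,-306.7,0])
w=[]
for b,k in [(B+[-6,-14,30],4),(B+[-12,-60,55],6)]:
    P,rr=pk(b,yaw,0,r);w.append((-1,P,rr,k))
plan(w)
E
python3 a.py
```

```text
t 20.475 pos [512.74 -17.12 381.8 ] err [-0.13  0.18 -1.12] rot [-0.03 -0.01 -0.03] F [-0.14 -0.23 -3.17] w 16.184816466221097 j [-0.06  0.1   1.69  0.    1.35  0.59]
-80 6 [42.39 44.02 44.75] [-29.49  -0.37  29.55]
-60 334 [-18.07  32.14  36.75] [-23.04  -0.34  23.44]
-50 67 [-10.41  29.44  29.76] [-22.17  -5.25  17.46]
-40 1199 [-20.47   9.98  28.08] [-18.27   0.87  19.22]
-30 46 [1.18 4.12 6.14] [-20.62 -13.5   20.84]
-20 18 [3.09 4.14 4.4 ] [-18.49   0.83  20.13]
-10 152 [-5.39  2.66  8.71] [-17.43   0.83  19.1 ]
0 91 [-6.13  1.98 10.06] [-9.51 -0.24 11.72]
10 16 [-6.81 -5.56 -4.91] [-2.32  0.29  2.93]
20 17 [-6.73 -5.48 -4.63] [-2.25  0.8   2.84]
30 20 [-6.32 -5.51 -4.94] [-2.13  0.31  2.75]
40 20 [-6.3  -5.2  -4.73] [-2.06  0.33  2.69]
50 23 [-6.24 -5.44 -4.65] [-1.97  0.78  2.59]
[[-1,[0.37,-0.75,0.09],[0.0,-0.0,-0.0]],[-1,[0.74,-1.5,0.19],[0.0,-0.0,-0.0]],[-1,[1.1,-2.25,0.28],[0.0,-0.0,-0.0]],[-1,[1.47,-3.0,0.38],[0.0,-0.0,-0.0]],[-1,[2.14,-3.42,0.76],[0.0,-0.0,-0.0]],[-1,[2.81,-3.83,1.15],[0.0,-0.0,-0.0]],[-1,[3.48,-4.25,1.53],[0.0,-0.0,-0.0]],[-1,[4.15,-4.67,1.92],[0.0,-0.0,-0.0]],[-1,[4.82,-5.08,2.3],[0.0,-0.0,-0.0]],[-1,[5.5,-5.5,2.68],[0.0,-0.0,-0.0]]]
```

View pics/s5.png

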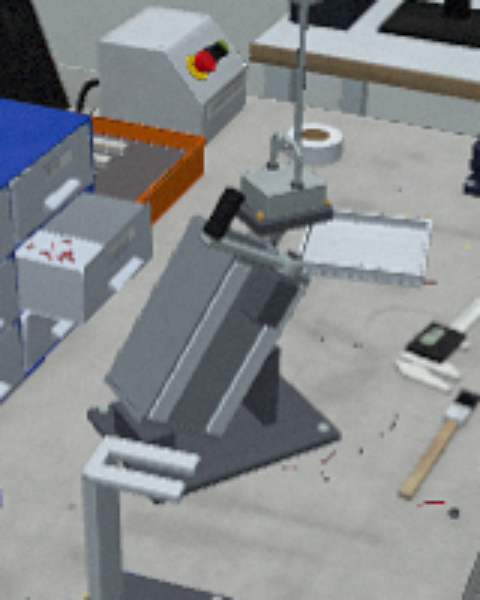

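The cassette hangs level on the hook above the mouth (block at (285,190), tray behind at (365,245)). Moving on to the tray.

drive_tool:
  steps:
    - [-1, [0.37, -0.75, 0.09], [0, 0, 0]]
    - [-1, [0.74, -1.5, 0.19], [0, 0, 0]]
    - [-1, [1.1, -2.25, 0.28], [0, 0, 0]]
    - [-1, [1.47, -3.0, 0.38], [0, 0, 0]]
    - [-1, [2.14, -3.42, 0.76], [0, 0, 0]]
    - [-1, [2.81, -3.83, 1.15], [0, 0, 0]]
    - [-1, [3.48, -4.25, 1.53], [0, 0, 0]]
    - [-1, [4.15, -4.67, 1.92], [0, 0, 0]]
    - [-1, [4.82, -5.08, 2.3], [0, 0, 0]]
    - [-1, [5.5, -5.5, 2.68], [0, 0, 0]]

```text
clock: 21.82
eef_pos: [500.8, -77.7, 437.3]
tcp_rot: [-0.828, 1.671, -1.67]
ft_force: [-0.3, -0.3, -2.8]
width: 15.6
```

```bash
cat > a.py <<'E'
from h import *
chk()
p,r=base();B=wb(240,23)+[-12,-60,55];Tc=np.array([532.3,-306.7,0])
E=np.array([Tc[0],Tc[1],125])
w=[]
for f,k in [(.35,10),(.8,12),(.95,5),(1,3),(1,2)]:
    b=B+(E-B)*f; P,rr=pk(b,YR,0,r,8.);w.append((-1,P,rr,k))
plan(w)
E
python3 a.py
```

```text
t 21.825 pos [500.82 -77.72 437.3 ] err [-0.05 -0.42 -0.62] rot [-0.01 -0.   -0.03] F [-0.33 -0.35 -2.79] w 15.572088673610832 j [-0.18  0.06  1.62 -0.    1.47  0.47]
[[-1,[0.61,0.66,0.57],[0.0,-0.0,-0.0]],[-1,[1.21,1.31,1.15],[0.0,-0.0,-0.0]],[-1,[1.82,1.97,1.72],[0.0,-0.0,-0.0]],[-1,[2.42,2.63,2.3],[0.0,-0.0,-0.0]],[-1,[3.03,3.28,2.87],[0.0,-0.0,-0.0]],[-1,[3.64,3.94,3.45],[0.0,-0.0,-0.0]],[-1,[4.24,4.6,4.02],[0.0,-0.0,-0.0]],[-1,[4.85,5.26,4.6],[0.0,-0.0,-0.0]],[-1,[5.46,5.91,5.17],[0.0,-0.0,-0.0]],[-1,[6.06,6.57,5.75],[0.0,-0.0,-0.0]],[-1,[6.7,7.27,6.36],[0.0,-0.0,-0.0]],[-1,[7.34,7.98,6.98],[0.0,-0.0,-0.0]]]
[[-1,[0.64,0.7,0.61],[0.0,-0.0,-0.0]],[-1,[1.28,1.4,1.23],[0.0,-0.0,-0.0]],[-1,[1.92,2.11,1.84],[0.0,-0.0,-0.0]],[-1,[2.56,2.81,2.46],[0.0,-0.0,-0.0]],[-1,[3.2,3.52,3.07],[0.0,-0.0,-0.0]],[-1,[3.84,4.22,3.69],[0.0,-0.0,-0.0]],[-1,[4.48,4.92,4.3],[0.0,-0.0,-0.0]],[-1,[5.12,5.63,4.92],[0.0,-0.0,-0.0]],[-1,[5.75,6.33,5.53],[0.0,-0.0,-0.0]],[-1,[6.39,7.03,6.15],[0.0,-0.0,-0.0]],[-1,[6.91,7.6,6.64],[0.0,-0.0,-0.0]],[-1,[7.42,8.16,7.13],[0.0,-0.0,-0.0]]]
[[-1,[0.51,0.56,0.49],[0.0,-0.0,-0.0]],[-1,[1.02,1.13,0.98],[0.0,-0.0,-0.0]],[-1,[1.53,1.69,1.48],[0.0,-0.0,-0.0]],[-1,[1.82,2.0,1.75],[0.0,-0.0,-0.0]],[-1,[2.1,2.31,2.02],[0.0,-0.0,-0.0]],[-1,[2.38,2.63,2.3],[0.0,-0.0,-0.0]],[-1,[2.38,2.63,2.3],[0.0,-0.0,-0.0]],[-1,[2.38,2.63,2.3],[0.0,-0.0,-0.0]]]
```

drive_tool:
  steps:
    - [-1, [0.61, 0.66, 0.57], [0, 0, 0]]
    - [-1, [1.21, 1.31, 1.15], [0, 0, 0]]
    - [-1, [1.82, 1.97, 1.72], [0, 0, 0]]
    - [-1, [2.42, 2.63, 2.3], [0, 0, 0]]
    - [-1, [3.03, 3.28, 2.87], [0, 0, 0]]
    - [-1, [3.64, 3.94, 3.45], [0, 0, 0]]
    - [-1, [4.24, 4.6, 4.02], [0, 0, 0]]
    - [-1, [4.85, 5.26, 4.6], [0, 0, 0]]
    - [-1, [5.46, 5.91, 5.17], [0, 0, 0]]
    - [-1, [6.06, 6.57, 5.75], [0, 0, 0]]
    - [-1, [6.7, 7.27, 6.36], [0, 0, 0]]
    - [-1, [7.34, 7.98, 6.98], [0, 0, 0]]

```text
clock: 23.32
eef_pos: [512.0, -178.5, 356.8]
tcp_rot: [-0.828, 1.671, -1.67]
ft_force: [-0.0, 0.4, -3.3]
width: 16.0
```

drive_tool:
  steps:
    - [-1, [0.64, 0.7, 0.61], [0, 0, 0]]
    - [-1, [1.28, 1.4, 1.23], [0, 0, 0]]
    - [-1, [1.92, 2.11, 1.84], [0, 0, 0]]
    - [-1, [2.56, 2.81, 2.46], [0, 0, 0]]
    - [-1, [3.2, 3.52, 3.07], [0, 0, 0]]
    - [-1, [3.84, 4.22, 3.69], [0, 0, 0]]
    - [-1, [4.48, 4.92, 4.3], [0, 0, 0]]
    - [-1, [5.12, 5.63, 4.92], [0, 0, 0]]
    - [-1, [5.75, 6.33, 5.53], [0, 0, 0]]
    - [-1, [6.39, 7.03, 6.15], [0, 0, 0]]
    - [-1, [6.91, 7.6, 6.64], [0, 0, 0]]
    - [-1, [7.42, 8.16, 7.13], [0, 0, 0]]

```text
clock: 24.82
eef_pos: [523.7, -280.6, 275.3]
tcp_rot: [-0.828, 1.671, -1.67]
ft_force: [-0.1, 0.7, -3.4]
width: 15.8
```

drive_tool:
  steps:
    - [-1, [0.51, 0.56, 0.49], [0, 0, 0]]
    - [-1, [1.02, 1.13, 0.98], [0, 0, 0]]
    - [-1, [1.53, 1.69, 1.48], [0, 0, 0]]
    - [-1, [1.82, 2.0, 1.75], [0, 0, 0]]
    - [-1, [2.1, 2.31, 2.02], [0, 0, 0]]
    - [-1, [2.38, 2.63, 2.3], [0, 0, 0]]
    - [-1, [2.38, 2.63, 2.3], [0, 0, 0]]
    - [-1, [2.38, 2.63, 2.3], [0, 0, 0]]

```text
clock: 25.82
eef_pos: [527.5, -312.9, 249.5]
tcp_rot: [-0.828, 1.671, -1.67]
ft_force: [-0.2, 0.9, -2.7]
width: 16.1
```

```bash
cat > a.py <<'E'
from h import *
chk()
for n in ['wrist','top']:
    im,W=cloud(n);D=W-[532.3,-306.7,0];q=(abs(D[...,0])<75)&(abs(D[...,1])<70)
    for lo,hi in [(2,8),(13,19),(40,66),(64,78),(85,97),(110,135)]:
        k=q&(W[...,2]>lo)&(W[...,2]<hi)
        if k.sum()>5: print(n,lo,k.sum(),np.median(W[k],0),cv2.minAreaRect(W[k][:,:2].astype(np.float32)))
E
python3 a.py
```

```text
t 25.825 pos [ 527.54 -312.93  249.45] err [ 0.04  0.13 -0.72] rot [-0.   -0.01 -0.02] F [-0.2   0.9  -2.68] w 16.06370049682988 j [-0.55  0.38  1.63 -0.    1.13  0.1 ]
wrist 2 3810 [ 548.04 -292.09    3.47] ((531.0631103515625, -311.1603698730469), (122.47515106201172, 119.49214935302734), 11.658119201660156)
wrist 13 871 [ 541.67 -299.02   15.15] ((530.64208984375, -307.4642639160156), (129.8349609375, 120.11837005615234), 11.492500305175781)
wrist 40 37 [ 552.65 -279.86   64.21] ((547.4974365234375, -278.48553466796875), (19.504907608032227, 51.279541015625), 78.87884521484375)
wrist 64 349 [ 549.49 -284.12   68.82] ((533.2554931640625, -305.8168029785156), (66.58897399902344, 47.706912994384766), 53.24718475341797)
wrist 85 1240 [ 535.59 -301.44   91.12] ((533.1934204101562, -305.7558898925781), (53.28303527832031, 44.679725646972656), 52.745174407958984)
wrist 110 249 [ 532.22 -305.81  124.47] ((532.3143920898438, -305.48095703125), (17.89312744140625, 37.97040939331055), 31.22760009765625)
top 2 1406 [ 522.33 -290.39    4.56] ((532.14208984375, -306.72125244140625), (149.11553955078125, 139.7727813720703), 0.07349187880754471)
top 13 264 [ 537.62 -295.59   16.34] ((532.1112060546875, -307.059814453125), (129.71104431152344, 121.59030151367188), 11.733194351196289)
top 40 18 [ 525.75 -283.26   63.15] ((529.0472412109375, -295.6886291503906), (69.84939575195312, 40.53923797607422), 40.596317291259766)
top 64 149 [ 531.68 -285.86   70.46] ((533.0570678710938, -303.35693359375), (68.24238586425781, 46.892059326171875), 51.274757385253906)
top 85 347 [ 533.75 -300.1    92.5 ] ((534.1557006835938, -304.0424499511719), (53.942142486572266, 44.63340759277344), 53.58915710449219)
top 110 65 [ 532.35 -302.92  125.59] ((533.1664428710938, -304.43011474609375), (17.920150756835938, 36.64820098876953), 75.07765197753906)
```

drive_tool:
  steps:
    - [-1, [0, 0.8, 0], [0, 0, 0]]
    - [-1, [0, 1.6, 0], [0, 0, 0]]
    - [-1, [0, 2.4, 0], [0, 0, 0]]
    - [-1, [0, 3.2, 0], [0, 0, 0]]
    - [-1, [0, 4.0, 0], [0, 0, 0]]
    - [-1, [0, 4.4, 0], [0, 0, 0]]
    - [-1, [0, 4.7, 0], [0, 0, 0]]
    - [-1, [0, 4.9, 0], [0, 0, 0]]
    - [-1, [0, 5.1, 0], [0, 0, 0]]
    - [-1, [0, 5.3, 0], [0, 0, 0]]
    - [-1, [0, 5.5, 0], [0, 0, 0]]
    - [-1, [0, 5.7, 0], [0, 0, 0]]

```text
clock: 27.42
eef_pos: [527.7, -313.1, 192.7]
tcp_rot: [-0.827, 1.67, -1.671]
ft_force: [-0.8, 0.3, -1.3]
width: 15.9
```

```bash
cat > a.py <<'E'
from h import *
p,r=base();p=p+r.apply([0,57,0]);json.dump(dict(p=p.tolist(),r=r.as_rotvec().tolist()),open('cmd.json','w'))
chk()
im,W=cloud('wrist');D=W-[532.3,-306.7,0];q=(abs(D[...,0])<75)&(abs(D[...,1])<70)
for lo,hi in [(13,22),(30,44),(60,78)]:
    k=q&(W[...,2]>lo)&(W[...,2]<hi)
    if k.sum()>5: 
        P=W[k];A=np.c_[P[:,:2]-P[:,:2].mean(0),np.ones(len(P))];print(lo,k.sum(),np.median(P,0),cv2.minAreaRect(P[:,:2].astype(np.float32)))
        if lo==30: print('block-top slope deg',np.degrees(np.linalg.lstsq(A,P[:,2],rcond=None)[0][:2]))
E
python3 a.py
```

```text
t 27.425 pos [ 527.75 -313.15  192.65] err [ 0.25 -0.1  -0.52] rot [ 0.04 -0.   -0.02] F [-0.84  0.35 -1.35] w 15.947507105531056 j [-0.55  0.44  1.68 -0.    1.02  0.1 ]
13 1402 [ 548.65 -287.45   15.17] ((530.5501098632812, -307.25921630859375), (129.9672393798828, 119.89778900146484), 11.51840877532959)
30 1264 [ 536.13 -301.32   37.4 ] ((532.9574584960938, -305.9190673828125), (53.761043548583984, 45.445701599121094), 52.75645446777344)
block-top slope deg [-0.75 -0.61]
60 259 [ 533.   -305.84   70.27] ((532.7667846679688, -305.78338623046875), (17.859420776367188, 37.75806427001953), 31.82573127746582)
```

drive_tool:
  steps:
    - [-1, [0, 0.3, 0], [0, 0, 0]]
    - [-1, [0, 0.55, 0], [0, 0, 0]]
    - [-1, [0, 0.8, 0], [0, 0, 0]]
    - [-1, [0, 0.8, 0], [0, 0, 0]]
    - [-1, [0.4, 0.8, 0], [0, 0, 0]]
    - [-1, [0.9, 0.8, 0], [0, 0, 0]]
    - [-1, [1.6, 0.8, 0], [0, 0, 0]]
    - [-1, [2.6, 0.8, 0], [0, 0, 0]]
    - [-1, [3.8, 0.8, 0], [0, 0, 0]]
    - [-1, [4.2, 0.8, 0], [0, 0, 0]]
    - [-1, [4.2, 0.8, 0], [0, 0, 0]]

```text
clock: 28.85
eef_pos: [501.7, -346.8, 184.4]
tcp_rot: [-0.827, 1.671, -1.671]
ft_force: [-0.3, -0.3, -0.9]
width: 15.8
```

```bash
cat > a.py <<'E'
from h import *
p,r=base();p=p+r.apply([42,8,0]);json.dump(dict(p=p.tolist(),r=r.as_rotvec().tolist()),open('cmd.json','w'))
chk()
im,W=cloud('wrist');D=W-[532.3,-306.7,0];q=(abs(D[...,0])<60)&(abs(D[...,1])<60)
for lo,hi in [(30,44),(60,78)]:
    k=q&(W[...,2]>lo)&(W[...,2]<hi)&((W-[533,-306,0])@X>-28)
    if k.sum()>5: P=W[k];print(lo,k.sum(),np.median(P,0),cv2.minAreaRect(P[:,:2].astype(np.float32)))
# return: up, across, to before fork
O0=np.array([498.53,266.05,166.0]);yp=np.radians(10.8)
d=np.array([np.cos(np.radians(5.2)),np.sin(np.radians(5.2)),0])
rf=near(frame(-Z,[-np.sin(yp),np.cos(yp),0]),r);print(rf.as_matrix()[:,0])
A=p+[-8,0,195];Bm=np.array([425,0,A[2]]);C=O0-70*d+[0,0,160];E=O0-70*d+[0,0,8]
plan([(-1,A,r,7),(-1,Bm,R.from_rotvec(r.as_rotvec()),8),(-1,C,rf,9),(-1,E,rf,6),(-1,E,rf,3)])
E
python3 a.py
```

```text
t 28.85 pos [ 501.74 -346.8   184.38] err [-0.3  -0.34 -0.79] rot [-0.01  0.04 -0.02] F [-0.32 -0.28 -0.86] w 15.789737133948629 j [-0.62  0.45  1.69 -0.    1.    0.03]
30 1629 [ 534.08 -304.09   37.34] ((533.5193481445312, -306.27972412109375), (53.3027229309082, 44.81334686279297), 52.61057662963867)
60 193 [ 532.64 -306.33   70.76] ((532.8302612304688, -306.0530090332031), (4.895302772521973, 40.09478759765625), 52.4967155456543)
[-0.98 -0.19  0.  ]
[[-1,[0.07,-2.79,-0.09],[0.0,0.0,0.0]],[-1,[0.14,-5.57,-0.18],[0.0,0.0,0.0]],[-1,[0.21,-8.36,-0.27],[0.0,0.0,0.0]],[-1,[0.28,-11.14,-0.37],[0.0,0.0,0.0]],[-1,[0.35,-13.93,-0.46],[0.0,0.0,0.0]],[-1,[0.42,-16.71,-0.55],[0.0,0.0,0.0]],[-1,[0.48,-19.5,-0.64],[0.0,0.0,0.0]],[-1,[-2.44,-19.5,-3.95],[0.0,0.0,0.0]],[-1,[-5.36,-19.5,-7.26],[0.0,0.0,0.0]],[-1,[-8.28,-19.5,-10.57],[0.0,0.0,0.0]],[-1,[-11.2,-19.5,-13.88],[0.0,0.0,0.0]],[-1,[-14.13,-19.5,-17.2],[0.0,0.0,0.0]]]
[[-1,[-2.92,0.0,-3.31],[0.0,0.0,0.0]],[-1,[-5.84,0.01,-6.62],[0.0,0.0,0.0]],[-1,[-8.76,0.01,-9.93],[0.0,0.0,0.0]],[-1,[-11.08,0.61,-11.64],[0.0,4.7,0.0]],[-1,[-13.4,1.21,-13.36],[0.0,9.3,0.0]],[-1,[-15.72,1.81,-15.07],[0.0,14.0,0.0]],[-1,[-18.05,2.42,-16.79],[0.0,18.6,0.0]],[-1,[-20.37,3.02,-18.5],[0.0,23.3,0.0]],[-1,[-22.69,3.62,-20.22],[0.0,27.9,0.0]],[-1,[-25.01,4.22,-21.93],[0.0,32.6,0.0]],[-1,[-27.33,4.83,-23.65],[0.0,37.2,0.0]],[-1,[-29.65,5.43,-25.36],[0.0,41.9,0.0]]]
[[-1,[-0.0,2.53,-0.0],[0.0,-0.0,0.0]],[-1,[-0.0,5.06,-0.0],[0.0,-0.0,0.0]],[-1,[-0.0,7.6,-0.0],[0.0,-0.0,0.0]],[-1,[-0.0,10.13,0.0],[0.0,-0.0,0.0]],[-1,[-0.0,12.66,0.0],[0.0,-0.0,0.0]],[-1,[-0.0,15.2,0.0],[0.0,-0.0,0.0]],[-1,[-0.0,15.2,0.0],[0.0,-0.0,0.0]],[-1,[-0.0,15.2,0.0],[0.0,-0.0,0.0]],[-1,[-0.0,15.2,0.0],[0.0,-0.0,0.0]]]
```

drive_tool:
  steps:
    - [-1, [0.07, -2.79, -0.09], [0, 0, 0]]
    - [-1, [0.14, -5.57, -0.18], [0, 0, 0]]
    - [-1, [0.21, -8.36, -0.27], [0, 0, 0]]
    - [-1, [0.28, -11.14, -0.37], [0, 0, 0]]
    - [-1, [0.35, -13.93, -0.46], [0, 0, 0]]
    - [-1, [0.42, -16.71, -0.55], [0, 0, 0]]
    - [-1, [0.48, -19.5, -0.64], [0, 0, 0]]
    - [-1, [-2.44, -19.5, -3.95], [0, 0, 0]]
    - [-1, [-5.36, -19.5, -7.26], [0, 0, 0]]
    - [-1, [-8.28, -19.5, -10.57], [0, 0, 0]]
    - [-1, [-11.2, -19.5, -13.88], [0, 0, 0]]
    - [-1, [-14.13, -19.5, -17.2], [0, 0, 0]]

```text
clock: 30.4
eef_pos: [450.5, -128.1, 379.5]
tcp_rot: [-0.828, 1.67, -1.67]
ft_force: [0.9, -0.3, -0.3]
width: 15.8
```

drive_tool:
  steps:
    - [-1, [-2.92, 0, -3.31], [0, 0, 0]]
    - [-1, [-5.84, 0.01, -6.62], [0, 0, 0]]
    - [-1, [-8.76, 0.01, -9.93], [0, 0, 0]]
    - [-1, [-11.08, 0.61, -11.64], [0, 4.7, 0]]
    - [-1, [-13.4, 1.21, -13.36], [0, 9.3, 0]]
    - [-1, [-15.72, 1.81, -15.07], [0, 14.0, 0]]
    - [-1, [-18.05, 2.42, -16.79], [0, 18.6, 0]]
    - [-1, [-20.37, 3.02, -18.5], [0, 23.3, 0]]
    - [-1, [-22.69, 3.62, -20.22], [0, 27.9, 0]]
    - [-1, [-25.01, 4.22, -21.93], [0, 32.6, 0]]
    - [-1, [-27.33, 4.83, -23.65], [0, 37.2, 0]]
    - [-1, [-29.65, 5.43, -25.36], [0, 41.9, 0]]

```text
clock: 31.9
eef_pos: [428.5, 261.0, 324.9]
tcp_rot: [-0.199, 2.124, -2.124]
ft_force: [0.2, -0.3, -1.2]
width: 15.9
```

drive_tool:
  steps:
    - [-1, [0, 0, 0], [0, 0, 0]]
    - [-1, [0, 0, 0], [0, 0, 0]]

```text
clock: 32.15
eef_pos: [428.5, 259.4, 325.1]
tcp_rot: [-0.203, 2.121, -2.122]
ft_force: [0.2, -0.3, -1.0]
width: 15.9
```

```bash
cat > a.py <<'E'
from h import *
s=env.sense();O0=np.array([498.53,266.05,166.0]);yp=np.radians(10.8)
d=np.array([np.cos(np.radians(5.2)),np.sin(np.radians(5.2)),0])
rf=near(frame(-Z,[-np.sin(yp),np.cos(yp),0]),base()[1])
C=O0-70*d+[0,0,160]
q=R.from_rotvec(s['tcp_rot']);print(s['clock'],s['eef_pos']-C,np.degrees((rf.inv()*q).as_rotvec()),s['width'],s['joint_pos'])
E
python3 a.py
```

```text
32.15 [-0.28 -0.28 -0.89] [ 0.02 -0.11 -0.05] 15.94550078806058 [ 0.52  0.13  1.79 -0.    1.23  1.9 ]
```

drive_tool:
  steps:
    - [-1, [0, 2.53, 0], [0, 0, 0]]
    - [-1, [0, 5.06, 0], [0, 0, 0]]
    - [-1, [0, 7.6, 0], [0, 0, 0]]
    - [-1, [0, 10.13, 0], [0, 0, 0]]
    - [-1, [0, 12.66, 0], [0, 0, 0]]
    - [-1, [0, 15.2, 0], [0, 0, 0]]
    - [-1, [0, 15.2, 0], [0, 0, 0]]
    - [-1, [0, 15.2, 0], [0, 0, 0]]

```text
clock: 33.15
eef_pos: [429.4, 259.6, 174.1]
tcp_rot: [-0.2, 2.123, -2.122]
ft_force: [-0.5, -0.5, 0.2]
width: 15.6
```

```bash
cat > a.py <<'E'
from h import *
chk()
s=env.sense();p=s['eef_pos'];M=R.from_rotvec(s['tcp_rot']).as_matrix();px,py,pz=-M[:,0],M[:,2],-M[:,1]
im,W=cloud('wrist');D=W-(p-15.7*pz);a,b,c=D@px,D@py,D@pz
q=(abs(b)<10)&(a>-8)&(a<8)
for lo in (-100,-80,-60,-40,-20):
    k=q&(c>lo)&(c<lo+20)
    if k.sum()>3: print('rod',lo,k.sum(),np.percentile(a[k],[5,50,95]),np.percentile(b[k],[5,50,95]))
k=(abs(b)<16)&(abs(a)<18)&(abs(c-4)<5);print('collar',k.sum(),np.percentile(c[k],[10,50,90]))
k=(W[...,2]>145)&(W[...,2]<154)&(abs(W[...,0]-507)<45)&(abs(W[...,1]-266)<30);print('fork',np.median(W[k][:,2]),cv2.minAreaRect(W[k][:,:2].astype(np.float32)))
p,r=base();d=np.array([np.cos(np.radians(5.2)),np.sin(np.radians(5.2)),0])
O0=np.array([498.53,266.05,166.0])
plan([(-1,O0+[0,0,8],r,8),(-1,O0+[0,0,8],r,2)])
E
python3 a.py
```

```text
t 33.15 pos [429.4  259.59 174.12] err [ 0.61 -0.12  0.14] rot [-0.01  0.01  0.05] F [-0.47 -0.5   0.24] w 15.643590691038197 j [0.52 0.31 1.94 0.   0.89 1.9 ]
rod -100 35 [0.12 1.43 1.85] [-2.19  0.89  3.04]
rod -80 38 [0.48 1.39 2.05] [-2.05  0.35  2.78]
rod -60 45 [0.53 1.37 2.02] [-1.95 -0.12  2.57]
rod -40 39 [-0.63  1.45  2.15] [-2.63 -0.13  2.51]
collar 231 [1.59 4.09 7.45]
fork 149.16229845701503 ((507.06158447265625, 267.0176696777344), (66.37955474853516, 42.11668395996094), 5.295366287231445)
[[-1,[-0.87,-0.0,0.09],[0.0,0.0,0.0]],[-1,[-1.74,-0.0,0.17],[0.0,0.0,0.0]],[-1,[-2.61,-0.0,0.26],[0.0,0.0,0.0]],[-1,[-3.48,-0.0,0.34],[0.0,0.0,0.0]],[-1,[-4.36,-0.0,0.43],[0.0,0.0,0.0]],[-1,[-5.23,-0.0,0.51],[0.0,0.0,0.0]],[-1,[-6.1,-0.0,0.6],[0.0,0.0,0.0]],[-1,[-6.97,-0.0,0.68],[0.0,0.0,0.0]],[-1,[-6.97,-0.0,0.68],[0.0,0.0,0.0]],[-1,[-6.97,-0.0,0.68],[0.0,0.0,0.0]]]
```

drive_tool:
  steps:
    - [-1, [-0.87, 0, 0.09], [0, 0, 0]]
    - [-1, [-1.74, 0, 0.17], [0, 0, 0]]
    - [-1, [-2.61, 0, 0.26], [0, 0, 0]]
    - [-1, [-3.48, 0, 0.34], [0, 0, 0]]
    - [-1, [-4.36, 0, 0.43], [0, 0, 0]]
    - [-1, [-5.23, 0, 0.51], [0, 0, 0]]
    - [-1, [-6.1, 0, 0.6], [0, 0, 0]]
    - [-1, [-6.97, 0, 0.68], [0, 0, 0]]
    - [-1, [-6.97, 0, 0.68], [0, 0, 0]]
    - [-1, [-6.97, 0, 0.68], [0, 0, 0]]

```text
clock: 34.45
eef_pos: [498.2, 266.0, 172.9]
tcp_rot: [-0.202, 2.123, -2.123]
ft_force: [-0.1, -0.2, -0.4]
width: 15.7
```

drive_tool:
  steps:
    - [-1, [0, 0.3, 0], [0, 0, 0]]
    - [-1, [0, 0.55, 0], [0, 0, 0]]
    - [-1, [0, 0.7, 0], [0, 0, 0]]
    - [-1, [0, 0.8, 0], [0, 0, 0]]
    - [-1, [0, 0.8, 0], [0, 0, 0]]

```text
clock: 35.08
eef_pos: [498.3, 266.1, 165.7]
tcp_rot: [-0.202, 2.123, -2.123]
ft_force: [-2.9, -1.3, 5.4]
width: 15.8
```

drive_tool:
  steps:
    - [-0.3, [0, 0, 0], [0, 0, 0]]
    - [0, [0, 0, 0], [0, 0, 0]]
    - [0, [0, 0, 0], [0, 0, 0]]
    - [0, [0, 0, 0], [0, 0, 0]]
    - [0, [0, -2, 0], [0, 0, 0]]
    - [0, [0, -5, 0], [0, 0, 0]]
    - [0, [0, -9, 0], [0, 0, 0]]
    - [0, [0, -13, 0], [0, 0, 0]]
    - [0, [4, -15, 0], [0, 0, 0]]
    - [0, [8, -15, 0], [0, 0, 0]]
    - [0, [11, -15, 0], [0, 0, 0]]
    - [0, [11, -15, 0], [0, 0, 0]]

```text
clock: 36.58
eef_pos: [389.1, 245.2, 315.3]
tcp_rot: [-0.202, 2.122, -2.122]
ft_force: [0.7, 0.6, 1.1]
width: 44.2
```

```bash
cat > a.py <<'E'
from h import *
s=env.sense();print(s['clock'],s['eef_pos'],s['width'])
im,W=cloud('side');it,Wt=cloud('top')
a=cv2.resize(im[90:330,190:350],(400,600));b=cv2.resize(it[150:270,110:430],(400,150))
c=np.vstack([a[:450],b]);cv2.imwrite('pics/fin.png',c[...,::-1])
k=(it.max(-1)<45)&(abs(Wt[...,0]-498)<22)&(abs(Wt[...,1]-266)<22)&(Wt[...,2]>200);print('grip',k.sum(),np.median(Wt[k],0) if k.sum() else '')
D=Wt-[532.3,-306.7,0];q=(abs(D[...,0])<60)&(abs(D[...,1])<60)
for lo,hi in [(30,44),(62,76)]:
    k=q&(Wt[...,2]>lo)&(Wt[...,2]<hi);print(lo,k.sum(),np.median(Wt[k],0),cv2.minAreaRect(Wt[k][:,:2].astype(np.float32)))
z=np.load('c_top.npz')['W']
for nm,(x0,y0,x1,y1) in dict(die1=(310,160,335,195),die2=(345,160,376,188)).items():
    for Q in (z,Wt):
        P=Q[y0:y1,x0:x1].reshape(-1,3);P=P[P[:,2]>40];print(nm,len(P),P.mean(0))
E
python3 a.py
```

```text
36.575 [389.12 245.22 315.34] 44.170400731631375
grip 31 [498.15 258.77 208.46]
30 339 [ 533.97 -302.74   38.6 ] ((534.4708862304688, -304.6081848144531), (53.83628845214844, 44.12006378173828), 51.74435806274414)
62 37 [ 533.22 -304.17   71.22] ((533.9380493164062, -304.88134765625), (4.915460586547852, 38.58026123046875), 52.99488067626953)
die1 100 [ 628.88 -179.07   52.55]
die1 102 [ 629.09 -179.1    52.6 ]
die2 97 [ 634.1  -277.86   49.01]
die2 95 [ 633.95 -278.22   48.98]
```

View pics/fin.png

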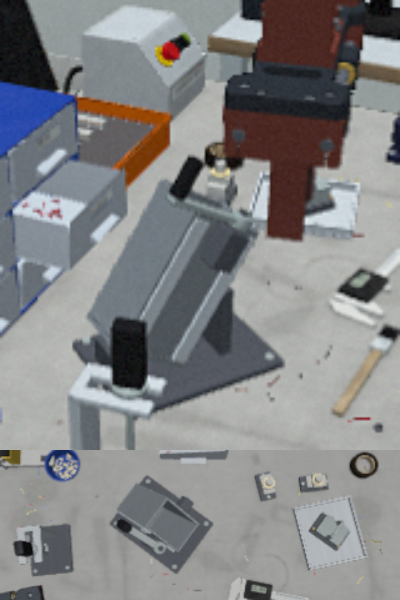

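The picker hangs in the fork (grip at (128,352)) and the lever is open. The cassette stands in the tray (330,530 in the top strip), and the dies haven't moved. I'm handing the job in.

```bash
python3 -c "
from workcell import env
print(env.job_done())"
```

```text
the job is handed in; nothing more can be done
None
```

The job is done and handed in at about 36.7 s of the 72 s allowed. I swung the lever open, lifted the cassette out of the well with the hook, set it down in the tray, and hung the picker back in its fork.

Last checks before handing in:
- **Cassette:** it stands within about 2 mm of the tray's centre. Its block top was about 38 mm above the table and level to within 1°, and the bail height matches it standing on the floor.
- **Picker:** it hangs upright on its collar at the position I took it from. The hand is open and clear of it.
- **Lever:** it lies open beside the mouth, estimated at 1.67 rad (open from 1.4). That figure came from a picture partly mixed with the fingers; later pictures show it clear.
- **Dies:** both are where they started, to within 0.4 mm.
- **Forces:** the readings at the end of each move stayed below about 7 N.

One thing went wrong. A turn above the picker stopped about 6° short because of the speed limits. I corrected for it before gripping, and no later check disagreed.

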